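# Turn padlocks over between two trays

## Task

Turn the two padlocks in the full tray over together, without touching them. Cap the full tray, where it leans in the left seat of the cradle, with the empty one, mouth to mouth; then grip both trays together and swing them over into the right seat, so that the padlocks lie other side up in the tray that was empty. Take the emptied tray off and stand it back in the left seat. Leave the car remote and the pot on the bench alone.

Things in the scene. Friction and masses are not known exactly. Their poses are not given: they have to be found in the camera images.
- cradle: Fixed cradle: dark base plate 150 x 150 x 8 mm with two plywood cheeks, 12 mm thick, centred 60 mm either side of the middle (the 108 mm between them is open). The cheeks form two seats that face each other, left (+y) and right (-y). Each has a back rest leaning 25 degrees outward from upright, 46 mm long, and a ledge square to it. Origin: centre of the underside; x along the seats, y left.
- left_seat (a point): Inner corner of the left seat, where back rest and ledge meet, half-way along the cradle, 24 mm above the bench and 40 mm left of the cradle's middle; axes as the cradle's. From here the back rest rises up and outward (+y), 25 degrees from upright; the ledge rises towards the cradle's middle at 25 degrees from level, about 44 mm long, room for two trays mouth to mouth.
- right_seat (a point): The same corner of the right seat, the mirror image of the left: 40 mm right of the cradle's middle, its back rest rising outward to -y.
- full_tray_mid (a point): Full tray: open bare aluminium tray, 160 mm long (x), 62 mm wide (y), 14 mm deep (z), floor and walls 4 mm, 0.14 kg. It leans in the left seat, underside on the back rest, a long side on the ledge, its middle at the seat's middle. Point at its centre, half-way up; z points out of its mouth, y up along the back rest, x along the tray.
- full_tray_mouth (a point): Centre of the full tray's mouth (rim plane), 7 mm from its mid point; same axes.
- full_tray_tab (a point): Full tray's tab: a flat lug 8 mm thick (z) and 22 mm wide (x), flush with the tray's underside, standing 32 mm beyond its upper long side (y), centred 36 mm from the tray's middle towards its own +x end. Point: 19 mm beyond that side, in the middle of the tab's thickness; axes as the tray's.
- empty_tray_mid (a point): Empty tray, the same as the full one: 160 mm long (x), 62 mm wide (y), 14 mm deep (z), floor and walls 4 mm, 0.14 kg. It leans in the right seat, underside on the back rest, facing the full tray; its middle up to 10 mm along from the seat's middle. Point at its centre, half-way up; z points out of its mouth, y up along the back rest, x along the tray. Mouth to mouth the two trays measure 28 mm from back to back, and their tabs lie at opposite ends.
- empty_tray_mouth (a point): Centre of the empty tray's mouth (rim plane), 7 mm from its mid point; same axes.
- empty_tray_tab (a point): Empty tray's tab: a flat lug 8 mm thick (z) and 22 mm wide (x), flush with the tray's underside, standing 32 mm beyond its upper long side (y), centred 36 mm from the tray's middle towards its own +x end. Point: 19 mm beyond that side, in the middle of the tab's thickness; axes as the tray's.
- lock_1_mid (a point): Padlock with a brass body, 66 x 42 x 15 mm, 0.1 to 0.2 kg, loose in the full tray, the one nearer the robot. It leans on the tray's floor and stands with its 42 mm side upright on the lower long side, 5 mm out of the mouth. Point half-way up its thickness; z points out of the full tray's mouth at first. It tips onto the other tray's floor as the capped trays swing over.
- lock_2_mid (a point): Padlock with a brass body, 66 x 42 x 15 mm, 0.1 to 0.2 kg, loose in the full tray, the one farther from the robot. It leans on the tray's floor and stands with its 42 mm side upright on the lower long side, 5 mm out of the mouth. Point half-way up its thickness; z points out of the full tray's mouth at first. It tips onto the other tray's floor as the capped trays swing over.
- car_key: Bystander: black car remote, 35 x 63 x 15 mm, lying flat; origin at the centre of its underside.
- glue_pot: Bystander: small round pot with a closed lid, 62 mm across and 35 mm high; origin at the centre of its underside.
There are look-alikes about, which are no part of the job. Leave any turquoise look-alike of the part that bears lock_1_mid alone.

How it is judged:
On the way, in this order (a step that is already met when the one before it is completed fails the run):
1. the empty tray caps the full tray mouth to mouth (mouth centres within 9 mm) in the left seat (distance between full_tray_mouth and empty_tray_mouth below 0.009 m and angle between the z axis of full_tray_mouth and the z axis of empty_tray_mouth, either way round below 0.12 rad and angle between the x axis of full_tray_mouth and the x axis of empty_tray_mouth, either way round below 0.12 rad and distance between full_tray_mid and left_seat below 0.045 m and angle between full_tray_mid's own z axis and vertical between 0.94 and 1.33 rad and angle between the x axis of full_tray_mid and the x axis of left_seat, either way round below 0.15 rad), for 0.2 s.
2. the two trays, still mouth to mouth, lie turned over in the right seat, the padlocks in the tray that was empty (distance between full_tray_mouth and empty_tray_mouth below 0.009 m and angle between the z axis of full_tray_mouth and the z axis of empty_tray_mouth, either way round below 0.12 rad and angle between the x axis of full_tray_mouth and the x axis of empty_tray_mouth, either way round below 0.12 rad and distance between empty_tray_mid and right_seat below 0.045 m and angle between empty_tray_mid's own z axis and vertical between 0.94 and 1.33 rad and angle between the x axis of empty_tray_mid and the x axis of right_seat, either way round below 0.15 rad and angle between full_tray_mouth's own z axis and vertical above 1.8 rad and x of lock_1_mid in the frame of empty_tray_mouth between -0.075 and 0.075 m and y of lock_1_mid in the frame of empty_tray_mouth between -0.03 and 0.03 m and z of lock_1_mid in the frame of empty_tray_mouth between -0.02 and 0.006 m and angle between each of lock_1_mid, lock_2_mid's own z axis and vertical above 1.75 rad and angle between the z axis of each of lock_1_mid, lock_2_mid and the z axis of empty_tray_mouth, either way round below 0.4 rad and x of lock_2_mid in the frame of empty_tray_mouth between -0.075 and 0.075 m and y of lock_2_mid in the frame of empty_tray_mouth between -0.03 and 0.03 m and z of lock_2_mid in the frame of empty_tray_mouth between -0.02 and 0.006 m), for 0.2 s.
At the end, for the whole second after the job is handed in: The tray that was empty leans in the right seat with both padlocks in it, against its floor (within 23 degrees), other side up than at first; the emptied tray leans in the left seat, mouth up; each tray's centre within 45 mm of its seat's corner and its lean within 11 degrees; all at rest (distance between empty_tray_mid and right_seat below 0.045 m and angle between empty_tray_mid's own z axis and vertical between 0.94 and 1.33 rad and angle between the x axis of empty_tray_mid and the x axis of right_seat, either way round below 0.15 rad and distance between full_tray_mid and left_seat below 0.045 m and angle between full_tray_mid's own z axis and vertical between 0.94 and 1.33 rad and angle between the x axis of full_tray_mid and the x axis of left_seat, either way round below 0.15 rad and x of lock_1_mid in the frame of empty_tray_mouth between -0.075 and 0.075 m and y of lock_1_mid in the frame of empty_tray_mouth between -0.03 and 0.03 m and z of lock_1_mid in the frame of empty_tray_mouth between -0.02 and 0.006 m and angle between each of lock_1_mid, lock_2_mid's own z axis and vertical above 1.75 rad and angle between the z axis of each of lock_1_mid, lock_2_mid and the z axis of empty_tray_mouth, either way round below 0.4 rad and x of lock_2_mid in the frame of empty_tray_mouth between -0.075 and 0.075 m and y of lock_2_mid in the frame of empty_tray_mouth between -0.03 and 0.03 m and z of lock_2_mid in the frame of empty_tray_mouth between -0.02 and 0.006 m and linear speed of each of full_tray, empty_tray, lock_1, lock_2 below 0.02 m/s); the robot touches nothing.
It fails at once if the gripper touches a padlock (contact force between the fingers and lock_1 above 0.5 N or contact force between the fingers and lock_2 above 0.5 N).
It fails at once if the car remote or the pot is moved by more than 30 mm (distance of any of car_key, glue_pot from where it was at the start of the episode above 0.03 m).
It also fails if it takes over 67 s, if anything falls off the work surface, if the arm or the gripper's body presses on something with over 40 N, if the wrist force passes 120 N, or if a joint passes its speed limit or range.

## Robot

A 6-joint arm with a two-finger parallel gripper is mounted at the origin on a cart in front of the work surface, level with it; the furniture and walls round the work are solid. World frame = base frame: x ahead of the robot, y to its left, z up, the work surface at z = 0. Lengths are in m, angles in rad, forces in N, time in s.
With the tool pointing down it reaches from about 0.25 to 0.85 m from the base axis. Payload 12.5 kg.
Tool frame: the origin (TCP) lies at the very end of the fingers, on their centre line; the grasp point (between the pads) lies 19 mm behind it; z points along the fingers, y is the line along which they close (so a half turn about z gives the same grasp; the last joint's range is limited). The gripper opens to 93 mm and grips with 3 to 60 N. Pads are 15 mm wide; open, the fingers measure 128 mm over their backs; the gripper's body (75 mm by 188 mm) begins 65 mm behind the grasp point.
Start: joints at [1.201, 0.351, 1.652, -0, 1.139, -0.085], TCP at [0.154, 0.528, 0.219] pointing down, gripper open.
Joint ranges: [-2.75, 2.75], [-0.79, 2.1], [0.01, 2.65], [-1.57, 4.71], [0.07, 3.14], [-2.87, 2.87]. Speed limits (rad/s): [2.22, 2.22, 2.79, 3.14, 3.14, 3.14].

## Interface

Orientations are given as a rotation vector (axis times angle).
In Python, from station import r, vision, job gives the robot as it stands.
- The arm moves only by the shell command python3 -m handwheel 'ROWS' [FORCE]. ROWS is JSON, a list of rows, each an object of numbers: "hand": the opening, from 0 (shut) to 1 (fully open); "tx", "ty", "tz": the shift along the world's x, y, z each as a share of 4 cm, from -1 to 1; "ax", "ay", "az": the turn, a rotation vector about the world's x, y, z each as a share of 0.1 rad, from -1 to 1. In form: [{"hand": .., "tx": .., "ty": .., "tz": .., "ax": .., "ay": .., "az": ..}, ...]. A call has 1 to 12 rows; each row shifts and turns the commanded pose from where the row before left it; what a row does not reach is not made up. A row lasts 1/8 s, in which the tool goes at most 62.5 mm and 10.7 degrees, less where a joint would pass 70% of its speed; a pose out of reach is approached as far as the arm can. A call with a number of a shift or a turn outside -1 to 1 is refused whole. A call with a gripper value outside its range is refused whole. The fingers move at their own pace and stop on an object; FORCE is the grip in N (left out, the last holds). Time passes only in rows, so rows that do not move let the fingers close. It gives the time, the measured TCP pose, the force, the opening and the grip force at its end, in the units of the state.
- r.observe(): the state, without advancing time (a new reading comes with each control period).
- vision.grab_frame(name): name is "scene" or "top"; returns the picture (400x640x3 uint8, blue, green, red); there is no depth.
- vision.calibration(name): a dict with "fov_y" (degrees; the focal length in pixels is half the picture's height over the tangent of half this angle, whatever the lens; pixels are square), "cx", "cy" (the principal point, pixels), "xyz" and "attitude" of the camera in the world. Camera axes: x right, y up, looking along -z (the intrinsics and any distortion apply to the point x, -y, -z); pixel columns grow to the right and rows downward; lengths in m; the calibration is good to about 2 mm. A picture is of the moment at which its call begins. calibration takes no time and is no camera call.
- job.close_job(): hands the job in; it is judged then, once.
The state is a dict: "t": time; "joint_pos": joint angles; "qvel": joint speeds; "effort": joint torques, N m; "tcp_pos": TCP position; "tcp_rot": TCP orientation; "ft_force": force on the tool from outside, world axes, zero at the start; "ft_torque": the same for the moment, N m; "gripper_width": finger opening in m; "gripper_force": force on a finger pad.
Only numpy, scipy, OpenCV 4.12 (cv2) and the standard library are available. Lean on these libraries where they do the work, as an engineer would, in place of code of your own. Each camera call takes 0.05 s, during which the arm holds its last target. There are 200 camera calls.

## Working session

There is one attempt and no reset: what is moved stays moved. The work goes in short steps, Python scripts to look and compute and a shell command to move; the robot and the scene stay as the last step left them, time stands still between calls to the robot, and variables do not carry over. Pictures are saved under pics/ and viewed, at most 10 in all, crops included, and the job is handed in when it is done.

```bash
ls; mkdir -p pics; python3 - <<'E'
from station import r, vision, job
import cv2
for n in("scene","top"):
    cv2.imwrite(f"pics/{n}0.png",vision.grab_frame(n)); print(n,vision.calibration(n))
print(r.observe())
E
```

```text
pics
scene {'fov_y': 54.891984660609474, 'cx': 321.1956432621002, 'cy': 196.55458344096562, 'xyz': array([0.25289472, 0.45061017, 0.60623397]), 'attitude': array([ 0.30246782, -1.19933259, -2.40612752])}
top {'fov_y': 43.10538167495423, 'cx': 323.4385306996361, 'cy': 196.28011725441866, 'xyz': array([ 0.39280643, -0.15000495,  1.06565682]), 'attitude': array([ 0.12546585, -0.12350288, -1.59147905])}
{'t': 0.1, 'joint_pos': array([ 1.20140128e+00,  3.51162794e-01,  1.65229851e+00, -1.65071738e-05,
        1.13910740e+00, -8.46267425e-02]), 'qvel': array([ 6.99389686e-04, -2.35663762e-03, -2.12517451e-03,  4.55998492e-04,
        1.47450645e-03,  7.64718366e-05]), 'effort': array([ 1.19959277e-03, -4.98029780e+01, -2.85698658e+01,  7.00638467e-02,
        2.37924390e-02, -1.53635330e-05]), 'tcp_pos': array([0.15440551, 0.52758718, 0.21818939]), 'tcp_rot': array([-4.45763229e-01, -3.10959947e+00,  1.49904317e-03]), 'ft_force': array([-0.4971427 , -0.57384719, -0.12675076]), 'ft_torque': array([-0.03548559, -0.00321431, -0.04819809]), 'gripper_force': 0.0, 'gripper_width': 0.09302278834917185}
```

View pics/scene0.png

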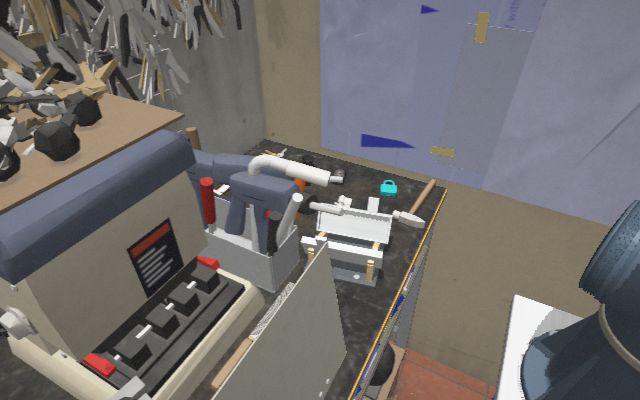

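View pics/top0.png

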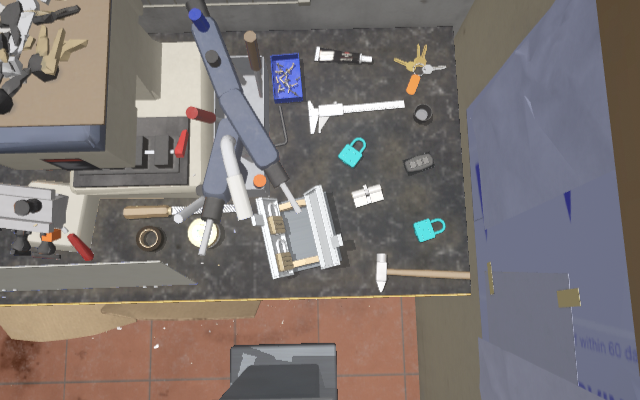

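```bash
python3 - <<'E'
import cv2,numpy as np
a=cv2.imread("pics/top0.png")[170:300,170:370]; b=cv2.imread("pics/scene0.png")[130:300,180:460]
a=cv2.resize(a,None,fx=4,fy=4,interpolation=cv2.INTER_CUBIC)
b=cv2.resize(b,None,fx=2.8,fy=2.8,interpolation=cv2.INTER_CUBIC)
cv2.imwrite("pics/topc.png",a);cv2.imwrite("pics/scenec.png",b)
E
```

```text
(no output)
```

View pics/topc.png

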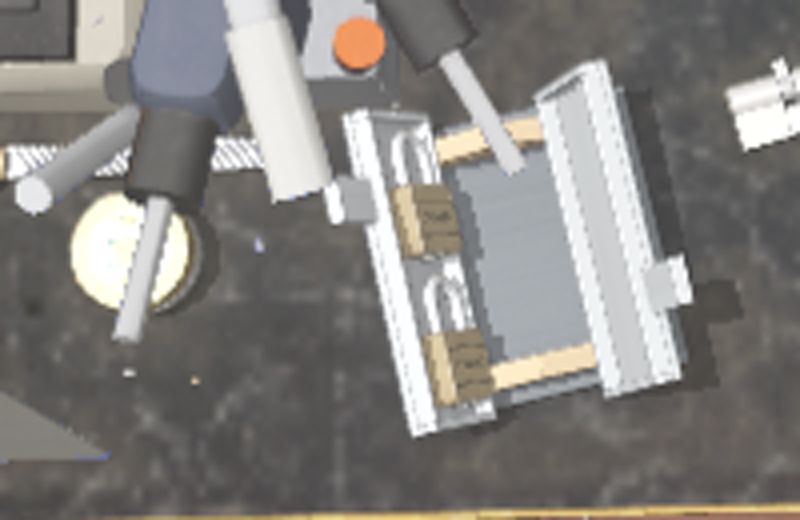

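View pics/scenec.png

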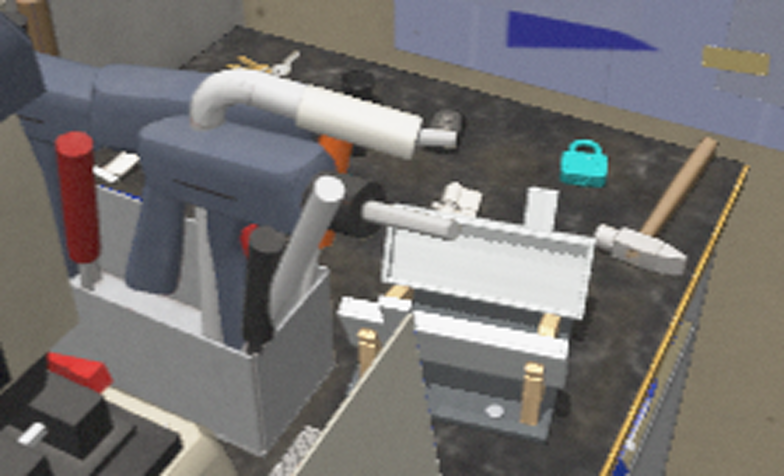

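```bash
cat > h.py <<'E'
import numpy as np
from scipy.spatial.transform import Rotation as R
from scipy.optimize import least_squares
from station import r, vision, job
S,C=np.sin(np.radians(25)),np.cos(np.radians(25))
def cam(n):
    k=vision.calibration(n); f=200/np.tan(np.radians(k["fov_y"])/2)
    return k,f,R.from_rotvec(k["attitude"])
CAM={n:cam(n) for n in("scene","top")}
def ray(n,p):
    k,f,q=CAM[n]; return np.array(k["xyz"]),q.apply([(p[0]-k["cx"])/f,-(p[1]-k["cy"])/f,-1])
def onplane(n,p,z):
    o,d=ray(n,p); return o+d*(z-o[2])/d[2]
def tri(ps,pt):
    o1,d1=ray("scene",ps);o2,d2=ray("top",pt)
    t=np.linalg.lstsq(np.c_[d1,-d2],o2-o1,rcond=None)[0]
    a,b=o1+t[0]*d1,o2+t[1]*d2
    return (a+b)/2,np.linalg.norm(a-b)
def proj(n,P):
    k,f,q=CAM[n]; c=q.inv().apply(np.atleast_2d(P)-k["xyz"])
    return np.c_[k["cx"]-f*c[:,0]/c[:,2],k["cy"]+f*c[:,1]/c[:,2]]
def tray(side,u,v,w):  # cradle frame; u along x, v up the back rest, w out from it
    return [u,side*(.040+v*S-w*C),.024+v*C+w*S]
def w2(p,P):
    P=np.atleast_2d(P);c,s=np.cos(p[2]),np.sin(p[2])
    return np.c_[p[0]+c*P[:,0]-s*P[:,1],p[1]+s*P[:,0]+c*P[:,1],P[:,2]]
E
python3 - <<'E'
from h import *
np.set_printoptions(precision=4,suppress=True)
tc=lambda a:(170+a[0]/4-.4,170+a[1]/4-.4); sc=lambda a:(180+a[0]/2.8-.3,130+a[1]/2.8-.3)
obs=[("top",tc(c),x,sd,v,w,e) for c,x,sd,v,w,e in [
 ((345,115),.08,1,.062,0,0),((415,437),-.08,1,.062,0,0),
 ((327,185),.047,1,.094,0,0),((337,225),.025,1,.094,0,0),
 ((603,62),.08,-1,.062,0,1),((680,380),-.08,-1,.062,0,1),
 ((537,97),.08,-1,0,.014,1),((607,397),-.08,-1,0,.014,1),
 ((685,255),-.025,-1,.094,0,1),((693,300),-.047,-1,.094,0,1)]]
obs+=[("scene",sc(c),x,sd,v,w,e) for c,x,sd,v,w,e in [
 ((384,283),.08,-1,0,.014,1),((586,315),-.08,-1,0,.014,1),
 ((388,222),.08,-1,.062,.014,1),((593,245),-.08,-1,.062,.014,1),((528,189),-.025,-1,.094,.0,1),((557,192),-.047,-1,.094,.0,1),
 ((340,300),.08,1,.062,0,0),((567,340),-.08,1,.062,.0,0)]]
def f(p):
    out=[]
    for n,px,x,sd,v,w,e in obs:
        out.append(proj(n,w2(p[:3],[tray(sd,x+e*p[3],v,w)]))[0]-px)
    return np.array(out)
s=least_squares(lambda p:f(p).ravel(),[.33,-.1,.2,0],loss="soft_l1")
print(s.x); print(f(s.x))
for nm,a,b in [("nozzle mid",(460,222),(515,165)),("white tube",(435,138),(300,195)),("panel",(410,315),(105,455)),("tube2 nozzle",(330,190),(35,195))]:
    print(nm,tri(sc(a),tc(b)))
E
```

```text
[ 0.4836 -0.0984  0.2112 -0.0024]
[[-0.297   0.5022]
 [-0.0997  0.0277]
 [-1.1217 -1.009 ]
 [-1.1742  0.1993]
 [ 0.8552 -0.5383]
 [ 0.8811 -0.7073]
 [-0.7047 -0.6073]
 [-0.2708  0.1919]
 [ 0.108  -0.063 ]
 [ 0.8927  0.032 ]
 [-0.7208 -0.5334]
 [-1.1058  1.7232]
 [ 0.9917 -5.5796]
 [ 0.8856 -1.0483]
 [ 1.2437 -1.3047]
 [ 1.0703 -0.6967]
 [ 0.0127  4.8215]
 [ 0.0601  6.7055]]
nozzle mid (array([ 0.5083, -0.1054,  0.1172]), np.float64(0.01861674556229273))
white tube (array([ 0.4855, -0.0231,  0.2467]), np.float64(0.009595065015842062))
panel (array([0.4135, 0.0762, 0.2125]), np.float64(0.05651551334296726))
tube2 nozzle (array([0.4898, 0.0789, 0.2735]), np.float64(0.000698183669009023))
```

```bash
python3 - <<'E'
from h import *
np.set_printoptions(precision=3,suppress=True)
tc=lambda a:(170+a[0]/4-.4,170+a[1]/4-.4); sc=lambda a:(180+a[0]/2.8-.3,130+a[1]/2.8-.3)
T={"A tip":(515,165),"A collar end":(450,55),"white end":(300,190),"B tip":(128,335),"B collar":(160,195),"cyl":(35,195)}
Q={"white end":(415,138),"whitetip":(458,137),"gun collar":(370,205),"gun tip":(455,222),"cyl":(330,190),"panel":(410,312)}
for a in T:
  for b in Q:
    P,e=tri(sc(Q[b]),tc(T[a]))
    if e<.03: print(a,b,P,round(e,4))
for z in(.1,.15,.2,.25,.3,.35,.4):print(z,onplane("top",tc((515,165)),z)[:2],onplane("top",tc((300,190)),z)[:2],onplane("top",tc((105,455)),z)[:2],onplane("scene",sc((410,312)),z)[:2])
E
```

```text
A tip white end [ 0.52  -0.101  0.184] 0.0244
A tip whitetip [ 0.506 -0.107  0.19 ] 0.0045
A tip gun tip [ 0.51  -0.105  0.116] 0.0151
A tip panel [ 0.532 -0.097  0.021] 0.004
A collar end gun collar [ 0.562 -0.076  0.133] 0.0117
A collar end cyl [ 0.575 -0.071  0.141] 0.0185
white end white end [ 0.492 -0.021  0.244] 0.0001
white end whitetip [ 0.48  -0.026  0.25 ] 0.0246
white end gun collar [ 0.507 -0.01   0.194] 0.0186
white end panel [ 0.498 -0.005  0.118] 0.0207
B tip white end [0.445 0.042 0.295] 0.0275
B tip whitetip [0.435 0.037 0.298] 0.0061
B tip gun tip [0.434 0.047 0.251] 0.0009
B tip panel [0.444 0.063 0.193] 0.0136
B collar white end [0.479 0.025 0.279] 0.0181
B collar gun collar [0.492 0.038 0.235] 0.0024
B collar cyl [0.502 0.041 0.242] 0.0212
cyl gun collar [0.48  0.076 0.269] 0.021
cyl cyl [0.49  0.079 0.273] 0.0007
0.1 [ 0.519 -0.102] [0.51  0.002] [0.387 0.093] [ 0.496 -0.023]
0.15 [ 0.513 -0.104] [ 0.504 -0.006] [0.387 0.081] [0.472 0.024]
0.2 [ 0.506 -0.107] [ 0.498 -0.014] [0.387 0.068] [0.448 0.071]
0.25 [ 0.5   -0.109] [ 0.492 -0.022] [0.388 0.055] [0.424 0.118]
0.3 [ 0.493 -0.112] [ 0.486 -0.03 ] [0.388 0.043] [0.4   0.164]
0.35 [ 0.487 -0.114] [ 0.48  -0.038] [0.388 0.03 ] [0.376 0.211]
0.4 [ 0.48  -0.117] [ 0.474 -0.046] [0.389 0.018] [0.352 0.258]
```

```bash
python3 - <<'E'
from h import *
np.set_printoptions(precision=3,suppress=True)
sc=lambda a:(180+a[0]/2.8-.3,130+a[1]/2.8-.3)
for z in(.2,.25,.3,.35): print(z,proj("top",onplane("scene",(326,242),z)))
print("bottom right edge scene",onplane("scene",(346,350),0),"top z0",onplane("top",(196,284),0), "hi", onplane("top",(130,262),.3))
for P in [(.387,.117,0),(.387,.117,.15),(.387,.117,.3),(.387,.093,.1)]: print(P,proj("top",P),proj("scene",P))
E
python3 - <<'E'
import cv2
a=cv2.imread("pics/top0.png")[150:310,0:270]
cv2.imwrite("pics/tl.png",cv2.resize(a,None,fx=2.9,fy=2.9,interpolation=cv2.INTER_CUBIC))
E
```

```text
0.2 [[193.742 247.892]]
0.25 [[156.416 261.818]]
0.3 [[113.848 277.7  ]]
0.35 [[ 64.846 295.983]]
bottom right edge scene [0.39  0.106 0.   ] top z0 [0.385 0.118 0.   ] hi [0.422 0.142 0.3  ]
(0.387, 0.117, 0) [[196.557 282.908]] [[344.822 355.978]]
(0.387, 0.117, 0.15) [[175.481 283.887]] [[348.394 299.263]]
(0.387, 0.117, 0.3) [[146.135 285.249]] [[353.339 220.759]]
(0.387, 0.093, 0.1) [[195.991 283.216]] [[353.521 308.558]]
```

View pics/tl.png

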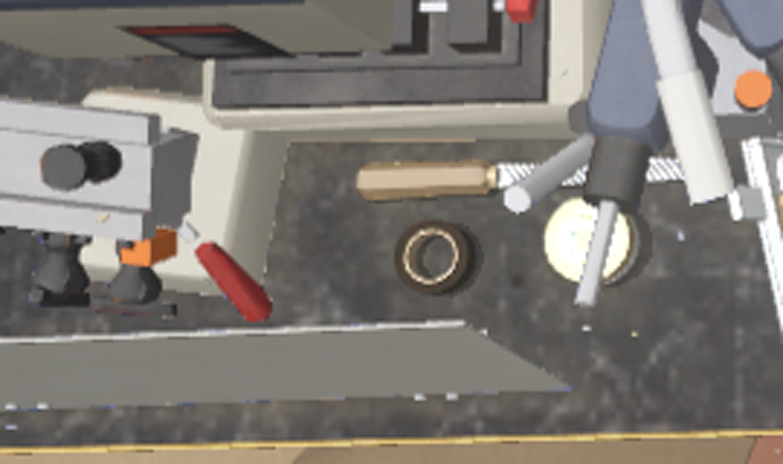

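```bash
cat >> h.py <<'E'
P0=[.4836,-.0984,.2112]; EX=-.0024
def target(lean,u,v,w,side,th=45,back=0.,P=P0,dz=0):
    """lean=+1: tray up direction leans +y (left seat). point (u,v,w) in seat 'side'."""
    t=np.radians(th); up=np.array([0,lean*S,C]); a=-np.cos(t)*up+np.sin(t)*np.array([1,0,0])
    y=np.array([0,C,-lean*S]); M=np.c_[np.cross(y,a),y,a]
    Rz=R.from_euler("z",P[2]); rot=Rz*R.from_matrix(M)
    g=w2(P,[tray(side,u,v,w)])[0]
    return g+Rz.apply(a)*(.019-back)+[0,0,dz],rot
def delta(pos,rot,n=None,cur=None):
    o=r.observe(); p,q=(o["tcp_pos"],R.from_rotvec(o["tcp_rot"])) if cur is None else cur
    d=(pos-p)/.04; w=(rot*q.inv()).as_rotvec()/.1
    n=n or int(np.ceil(max(abs(d).max(),abs(w).max(),np.linalg.norm(d)*.04/.06)/.95))
    print("t",round(o["t"],2),"total d",np.round(d,2),"w",np.round(w,2),"| n",n,"row d",np.round(d/n,3),"w",np.round(w/n,3))
E
python3 - <<'E'
from h import *
np.set_printoptions(precision=4,suppress=True)
tc=lambda a:(170+a[0]/4-.4,170+a[1]/4-.4); sc=lambda a:(180+a[0]/2.8-.3,130+a[1]/2.8-.3)
obs=[("top",tc(c),x,sd,v,w,e) for c,x,sd,v,w,e in [
 ((345,115),.08,1,.062,0,0),((415,437),-.08,1,.062,0,0),((327,185),.047,1,.094,0,0),((337,225),.025,1,.094,0,0),
 ((603,62),.08,-1,.062,0,1),((680,380),-.08,-1,.062,0,1),((537,97),.08,-1,0,.014,1),((607,397),-.08,-1,0,.014,1),
 ((685,255),-.025,-1,.094,0,1),((693,300),-.047,-1,.094,0,1)]]
obs+=[("scene",sc(c),x,sd,v,w,e) for c,x,sd,v,w,e in [
 ((384,283),.08,-1,0,.014,1),((586,315),-.08,-1,0,.014,1),((593,245),-.08,-1,.062,.014,1),((528,189),-.025,-1,.094,.0,1),((557,192),-.047,-1,.094,.0,1),
 ((340,300),.08,1,.062,0.014,0),((567,340),-.08,1,.062,.014,0)]]
f=lambda p:np.array([proj(n,w2(p[:3],[tray(sd,x+e*p[3],v,w)]))[0]-px for n,px,x,sd,v,w,e in obs])
s=least_squares(lambda p:f(p).ravel(),[.48,-.1,.2,0],loss="soft_l1")
print(s.x); print(f(s.x).T)
for th in(45,35):
  p,q=target(-1,-.036+s.x[3],.085,.004,-1,th,.08,s.x[:3]); print(p,q.as_rotvec()); delta(p,q)
p,q=target(-1,-.036+s.x[3],.085,.004,-1,45,0,s.x[:3]); print(p)
E
```

```text
[ 0.4843 -0.0977  0.2134 -0.0034]
[[-0.7126 -0.3545 -1.5124 -1.5424  0.5253  0.7147 -1.011  -0.4203 -0.1254
   0.6826 -0.727  -1.0395  0.9282  1.2416  1.0764  1.5085  1.0106]
 [ 0.2846 -0.2432 -1.2294 -0.0284 -0.404  -0.608  -0.4406  0.3268  0.0371
   0.1271 -0.3154  1.8529 -0.9319 -1.171  -0.5742 -1.4626 -0.1362]]
[ 0.4228 -0.2036  0.1418] [-0.0354  2.3457  0.618 ]
t 0.1 total d [  6.71 -18.28  -1.91] w [ 3.88 -7.89  2.95] | n 20 row d [ 0.335 -0.914 -0.095] w [ 0.194 -0.395  0.147]
[ 0.4313 -0.2047  0.148 ] [-0.0928  2.5137  0.6374]
t 0.1 total d [  6.92 -18.31  -1.75] w [ 4.04 -6.19  3.42] | n 20 row d [ 0.346 -0.915 -0.088] w [ 0.202 -0.309  0.171]
[ 0.473  -0.1683  0.0906]
```

```bash
sed -i 's/^P0=.*/P0=[.4843,-.0977,.2134]; EX=-.0034/' h.py
python3 -m handwheel '[{"hand":1,"tz":0.9},{"hand":1,"tz":0.9},{"hand":1,"tz":0.9,"ty":-0.5},{"hand":1,"tx":0.25,"ty":-0.95,"az":0.3},{"hand":1,"tx":0.25,"ty":-0.95,"az":0.3},{"hand":1,"tx":0.25,"ty":-0.95,"az":0.3},{"hand":1,"tx":0.25,"ty":-0.95,"az":0.3},{"hand":1,"tx":0.25,"ty":-0.95,"az":0.3},{"hand":1,"tx":0.25,"ty":-0.95,"az":0.3},{"hand":1,"tx":0.25,"ty":-0.95,"az":0.3},{"hand":1,"tx":0.25,"ty":-0.95,"az":0.3},{"hand":1,"tx":0.25,"ty":-0.95,"az":0.3}]' 40
python3 -m handwheel '[{"hand":1,"tx":0.25,"ty":-0.95,"az":0.3},{"hand":1,"tx":0.25,"ty":-0.95,"az":0.3},{"hand":1,"tx":0.25,"ty":-0.95,"az":0.3},{"hand":1,"tx":0.25,"ty":-0.95,"az":0.3},{"hand":1,"tx":0.25,"ty":-0.95,"az":0.3}]'
python3 -c "
from h import *
print(r.observe()['joint_pos'])
delta(*target(-1,-.036+EX,.085,.004,-1,45,.08))
delta(*target(-1,-.036+EX,.085,.004,-1,45,.16))"
```

```text
[ 1.20140128e+00  3.51162794e-01  1.65229851e+00 -1.65071738e-05
  1.13910740e+00 -8.46267425e-02]
t 0.1 total d [  6.71 -18.28  -1.91] w [ 3.88 -7.89  2.95] | n 20 row d [ 0.336 -0.914 -0.095] w [ 0.194 -0.395  0.147]
t 0.1 total d [  5.45 -19.16  -0.63] w [ 3.88 -7.89  2.95] | n 21 row d [ 0.26  -0.913 -0.03 ] w [ 0.185 -0.376  0.14 ]validation failed for argument at $[0]...
validation failed for argument at $[0]...
```

```bash
python3 -m handwheel '[{"hand":1,"tx":0,"ty":0,"tz":0.9,"ax":0,"ay":0,"az":0},{"hand":1,"tx":0,"ty":0,"tz":0.9,"ax":0,"ay":0,"az":0},{"hand":1,"tx":0,"ty":-0.5,"tz":0.9,"ax":0,"ay":0,"az":0},{"hand":1,"tx":0.25,"ty":-0.95,"tz":0,"ax":0,"ay":0,"az":0.3},{"hand":1,"tx":0.25,"ty":-0.95,"tz":0,"ax":0,"ay":0,"az":0.3},{"hand":1,"tx":0.25,"ty":-0.95,"tz":0,"ax":0,"ay":0,"az":0.3},{"hand":1,"tx":0.25,"ty":-0.95,"tz":0,"ax":0,"ay":0,"az":0.3},{"hand":1,"tx":0.25,"ty":-0.95,"tz":0,"ax":0,"ay":0,"az":0.3},{"hand":1,"tx":0.25,"ty":-0.95,"tz":0,"ax":0,"ay":0,"az":0.3},{"hand":1,"tx":0.25,"ty":-0.95,"tz":0,"ax":0,"ay":0,"az":0.3}]' 40
python3 -c "
from h import *
print(r.observe()['joint_pos'])
delta(*target(-1,-.036+EX,.085,.004,-1,45,.08))"
```

```text
t: 1.35
tcp_pos: [0.2244, 0.2406, 0.3265]
tcp_rot: [-0.115, -3.139, 0.0]
ft_force: [0.1, 0.6, 0.1]
gripper_width: 0.0937
gripper_force: 0.0
[ 6.78342244e-01 -1.92734001e-01  1.97802552e+00 -1.09074979e-04
  1.35650691e+00 -8.19025195e-01]
t 1.35 total d [  4.96 -11.11  -4.62] w [ 4.66 -7.41  0.97] | n 12 row d [ 0.413 -0.925 -0.385] w [ 0.389 -0.618  0.081]
```

```bash
python3 -m handwheel '[{"hand":1,"tx":0.25,"ty":-0.95,"tz":0,"ax":0,"ay":0,"az":0},{"hand":1,"tx":0.25,"ty":-0.95,"tz":0,"ax":0,"ay":0,"az":0},{"hand":1,"tx":0.25,"ty":-0.95,"tz":0,"ax":0,"ay":0,"az":0},{"hand":1,"tx":0.25,"ty":-0.95,"tz":0,"ax":0.4,"ay":-0.6,"az":0.1},{"hand":1,"tx":0.25,"ty":-0.95,"tz":0,"ax":0.4,"ay":-0.6,"az":0.1},{"hand":1,"tx":0.25,"ty":-0.95,"tz":0,"ax":0.4,"ay":-0.6,"az":0.1},{"hand":1,"tx":0.25,"ty":-0.95,"tz":0,"ax":0.4,"ay":-0.6,"az":0.1},{"hand":1,"tx":0.25,"ty":-0.95,"tz":0,"ax":0.4,"ay":-0.6,"az":0.1},{"hand":1,"tx":0.25,"ty":-0.95,"tz":0,"ax":0.4,"ay":-0.6,"az":0.1},{"hand":1,"tx":0.25,"ty":-0.95,"tz":0,"ax":0.4,"ay":-0.6,"az":0.1},{"hand":1,"tx":0.25,"ty":-0.95,"tz":0,"ax":0.4,"ay":-0.6,"az":0.1}]'
python3 -c "
from h import *
print(r.observe()['joint_pos'])
delta(*target(-1,-.036+EX,.085,.004,-1,45,.08))"
```

```text
t: 2.72
tcp_pos: [0.3331, -0.1713, 0.3265]
tcp_rot: [-0.007, 2.646, 0.453]
ft_force: [0.3, 0.5, 1.0]
gripper_width: 0.0925
gripper_force: 0.0
[-1.02291167 -0.14194354  2.04290225  0.58270284  1.33706528 -2.76601257]
t 2.73 total d [ 2.24 -0.81 -4.62] w [ 1.57 -2.67  0.15] | n 5 row d [ 0.449 -0.162 -0.924] w [ 0.314 -0.533  0.029]
```

```bash
sed -i 's/^    y=np.array(\[0,C,-lean\*S\]); /    y=-np.array([0,C,-lean*S]); /' h.py
python3 -c "
from h import *
o=r.observe();q=R.from_rotvec(o['tcp_rot']);print(q.apply([0,0,1]))
delta(*target(-1,-.036+EX,.085,.004,-1,45,.08))"
```

```text
[ 0.43392193  0.31660105 -0.84349009]
t 2.73 total d [ 2.24 -0.81 -4.62] w [ 16.76  11.89 -23.38] | n 25 row d [ 0.09  -0.032 -0.185] w [ 0.671  0.476 -0.935]
```

```bash
python3 -m handwheel '[{"hand":1,"tx":0,"ty":0,"tz":0,"ax":0.67,"ay":0.476,"az":-0.935},{"hand":1,"tx":0,"ty":0,"tz":0,"ax":0.67,"ay":0.476,"az":-0.935},{"hand":1,"tx":0,"ty":0,"tz":0,"ax":0.67,"ay":0.476,"az":-0.935},{"hand":1,"tx":0,"ty":0,"tz":0,"ax":0.67,"ay":0.476,"az":-0.935},{"hand":1,"tx":0,"ty":0,"tz":0,"ax":0.67,"ay":0.476,"az":-0.935},{"hand":1,"tx":0,"ty":0,"tz":0,"ax":0.67,"ay":0.476,"az":-0.935},{"hand":1,"tx":0,"ty":0,"tz":0,"ax":0.67,"ay":0.476,"az":-0.935},{"hand":1,"tx":0,"ty":0,"tz":0,"ax":0.67,"ay":0.476,"az":-0.935},{"hand":1,"tx":0,"ty":0,"tz":0,"ax":0.67,"ay":0.476,"az":-0.935},{"hand":1,"tx":0,"ty":0,"tz":0,"ax":0.67,"ay":0.476,"az":-0.935},{"hand":1,"tx":0,"ty":0,"tz":0,"ax":0.67,"ay":0.476,"az":-0.935},{"hand":1,"tx":0,"ty":0,"tz":0,"ax":0.67,"ay":0.476,"az":-0.935}]'
python3 -c "
from h import *
print(r.observe()['joint_pos'])
delta(*target(-1,-.036+EX,.085,.004,-1,45,.08))"
```

```text
t: 4.22
tcp_pos: [0.3331, -0.1697, 0.3263]
tcp_rot: [-1.929, -2.209, -1.124]
ft_force: [-0.5, -0.7, 0.3]
gripper_width: 0.0935
gripper_force: 0.0
[-1.09621935 -0.02628283  2.01007509  0.6715554   1.49893828 -1.40117297]
t 4.22 total d [ 2.24 -0.85 -4.61] w [  8.66   6.19 -12.15] | n 13 row d [ 0.173 -0.065 -0.355] w [ 0.666  0.476 -0.934]
```

```bash
python3 -m handwheel '[{"hand":0.5,"tx":0.1,"ty":0,"tz":0,"ax":0.67,"ay":0.476,"az":-0.935},{"hand":0.5,"tx":0.1,"ty":0,"tz":0,"ax":0.67,"ay":0.476,"az":-0.935},{"hand":0.5,"tx":0.1,"ty":0,"tz":0,"ax":0.67,"ay":0.476,"az":-0.935},{"hand":0.5,"tx":0.1,"ty":0,"tz":0,"ax":0.67,"ay":0.476,"az":-0.935},{"hand":0.5,"tx":0.1,"ty":0,"tz":0,"ax":0.67,"ay":0.476,"az":-0.935},{"hand":0.5,"tx":0.1,"ty":0,"tz":0,"ax":0.67,"ay":0.476,"az":-0.935},{"hand":0.5,"tx":0.1,"ty":0,"tz":0,"ax":0.67,"ay":0.476,"az":-0.935},{"hand":0.5,"tx":0.1,"ty":0,"tz":-0.2,"ax":0.67,"ay":0.476,"az":-0.935},{"hand":0.5,"tx":0.1,"ty":0,"tz":-0.4,"ax":0.67,"ay":0.476,"az":-0.935},{"hand":0.5,"tx":0.1,"ty":0,"tz":-0.6,"ax":0.67,"ay":0.476,"az":-0.935},{"hand":0.5,"tx":0.1,"ty":0,"tz":-0.6,"ax":0.67,"ay":0.476,"az":-0.935},{"hand":0.5,"tx":0.1,"ty":-0.2,"tz":-0.6,"ax":0.67,"ay":0.476,"az":-0.935}]'
python3 - <<'E'
from h import *
import cv2
print(r.observe()['joint_pos'])
delta(*target(-1,-.036+EX,.085,.004,-1,45,.08))
for n in ("top","scene"): 
  im=vision.grab_frame(n); im=im[150:300,200:400] if n=="top" else im[120:300,250:490]
  cv2.imwrite(f"pics/h_{n}.png",im)
a=cv2.imread("pics/h_top.png");b=cv2.imread("pics/h_scene.png")
a=cv2.resize(a,(800,600))[:, :];b=cv2.resize(b,(720,540))
s=np.zeros((600,800,3),np.uint8);s[:300,:400]=cv2.resize(a,(400,300));s[:300,400:]=cv2.resize(b,(400,300));cv2.imwrite("pics/hh.png",s[:300])
E
```

```text
t: 5.72
tcp_pos: [0.3811, -0.1775, 0.2297]
tcp_rot: [-2.489, -0.199, -0.993]
ft_force: [0.2, -1.1, 0.8]
gripper_width: 0.0468
gripper_force: 0.0
[-1.0939606   0.16299809  2.17236204  0.94641426  1.20952658 -0.22641529]
t 5.72 total d [ 1.04 -0.65 -2.2 ] w [ 0.64  0.48 -0.92] | n 3 row d [ 0.347 -0.218 -0.732] w [ 0.212  0.162 -0.305]
```

View pics/hh.png

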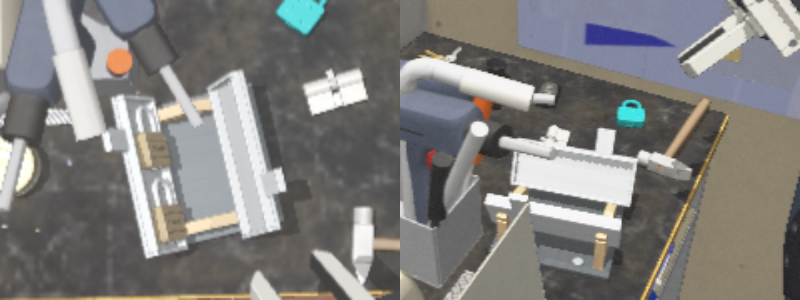

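```bash
python3 -m handwheel '[{"hand":0.5,"tx":0.35,"ty":-0.22,"tz":-0.73,"ax":0.21,"ay":0.16,"az":-0.305},{"hand":0.5,"tx":0.35,"ty":-0.22,"tz":-0.73,"ax":0.21,"ay":0.16,"az":-0.305},{"hand":0.5,"tx":0.35,"ty":-0.22,"tz":-0.73,"ax":0.21,"ay":0.16,"az":-0.305},{"hand":0.5,"tx":0,"ty":0,"tz":0,"ax":0,"ay":0,"az":0}]'
python3 - <<'E'
from h import *
import cv2
o=r.observe();print(o['joint_pos'])
delta(*target(-1,-.036+EX,.085,.004,-1,45,.08));delta(*target(-1,-.036+EX,.085,.004,-1,45,.0))
print(proj("top",o["tcp_pos"]),proj("scene",o["tcp_pos"]))
a=cv2.resize(vision.grab_frame("top")[180:300,240:400],(800,600),interpolation=cv2.INTER_CUBIC);cv2.imwrite("pics/h2.png",a)
E
```

```text
t: 6.32
tcp_pos: [0.4233, -0.2038, 0.1425]
tcp_rot: [-2.48, -0.046, -0.96]
ft_force: [-0.2, -0.3, 0.1]
gripper_width: 0.0464
gripper_force: 0.0
[-1.03278557  0.4131262   2.1304654   1.07929942  1.05230442 -0.28942869]
t 6.33 total d [-0.01  0.   -0.02] w [ 0.02  0.02 -0.05] | n 1 row d [-0.011  0.003 -0.018] w [ 0.023  0.024 -0.054]
t 6.33 total d [ 1.24  0.89 -1.3 ] w [ 0.02  0.02 -0.05] | n 2 row d [ 0.622  0.443 -0.65 ] w [ 0.011  0.012 -0.027]
[[354.34821228 259.18657261]] [[397.05729298 184.36528626]]
```

View pics/h2.png

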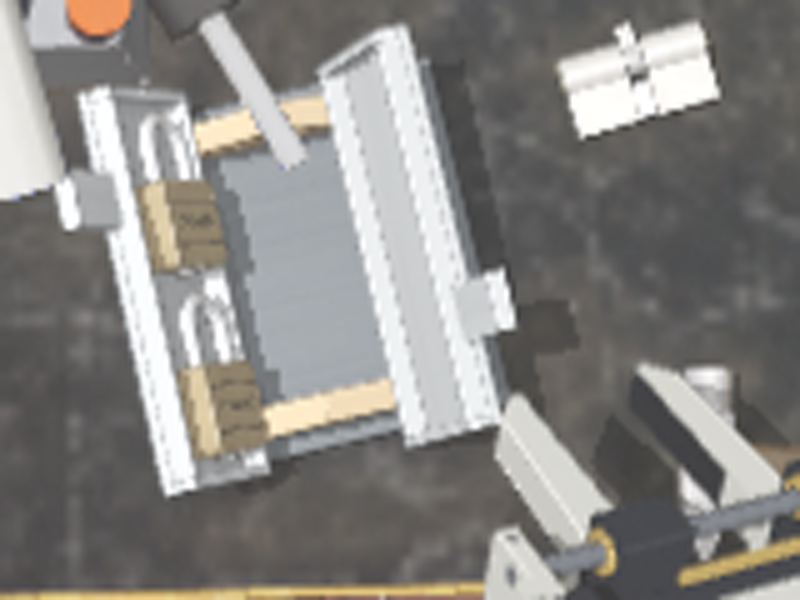

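```bash
python3 -m handwheel '[{"hand":0.4,"tx":0.42,"ty":0.3,"tz":-0.43,"ax":0,"ay":0,"az":0},{"hand":0.4,"tx":0.42,"ty":0.3,"tz":-0.43,"ax":0,"ay":0,"az":0},{"hand":0.4,"tx":0.4,"ty":0.29,"tz":-0.43,"ax":0,"ay":0,"az":0},{"hand":0.4,"tx":0,"ty":0,"tz":0,"ax":0,"ay":0,"az":0}]'
python3 - <<'E'
from h import *
import cv2
delta(*target(-1,-.036+EX,.085,.004,-1,45,.0))
a=cv2.resize(vision.grab_frame("top")[190:280,270:390],(800,600),interpolation=cv2.INTER_CUBIC);cv2.imwrite("pics/h3.png",a)
E
```

```text
t: 6.88
tcp_pos: [0.4729, -0.1677, 0.0923]
tcp_rot: [-2.481, -0.048, -0.962]
ft_force: [1.1, -0.6, 0.8]
gripper_width: 0.0368
gripper_force: 0.0
t 6.88 total d [ 0.   -0.01 -0.04] w [ 0.04  0.04 -0.06] | n 1 row d [ 0.003 -0.014 -0.044] w [ 0.037  0.038 -0.057]
```

View pics/h3.png

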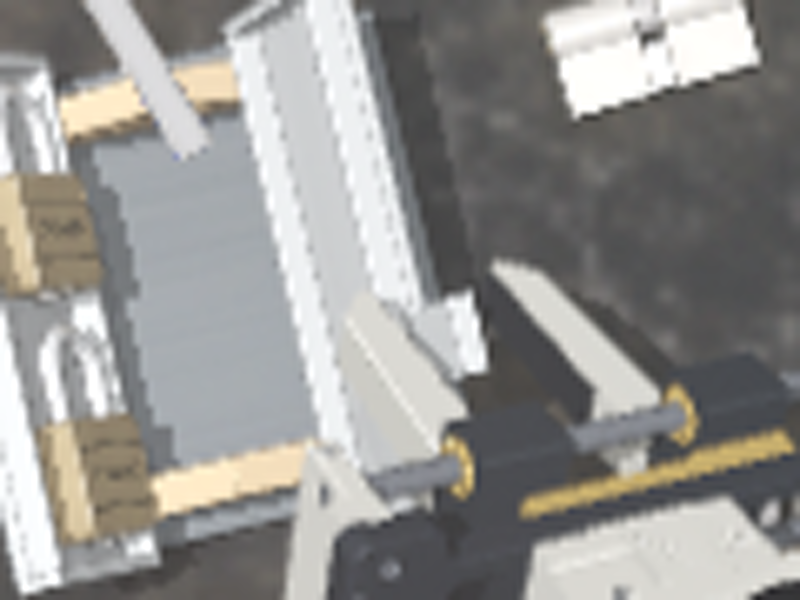

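```bash
python3 -m handwheel '[{"hand":0,"tx":0,"ty":0,"tz":0,"ax":0,"ay":0,"az":0},{"hand":0,"tx":0,"ty":0,"tz":0,"ax":0,"ay":0,"az":0},{"hand":0,"tx":0,"ty":0,"tz":0,"ax":0,"ay":0,"az":0},{"hand":0,"tx":0,"ty":0,"tz":0,"ax":0,"ay":0,"az":0},{"hand":0,"tx":0,"ty":0,"tz":0,"ax":0,"ay":0,"az":0}]' 40
python3 - <<'E'
from h import *
# lift 12mm along w(out of right seat) + 30 mm up, then to left seat
p,q=target(-1,-.036+EX,.085,.004+.015,-1,45,0.,dz=.06);delta(p,q)
p2,q2=target(1,-.036,.085+.012,.028-.004+.010,1,45,0.,dz=.05);delta(p2,q2,cur=(p,q))
p3,q3=target(1,-.036,.085,.028-.004+.010,1,45,0.,dz=.004);delta(p3,q3,cur=(p2,q2))
E
```

```text
t: 7.55
tcp_pos: [0.4727, -0.1683, 0.0918]
tcp_rot: [-2.48, -0.043, -0.962]
ft_force: [-4.0, 0.0, 6.2]
gripper_width: 0.0075
gripper_force: 39.9
t 7.55 total d [-0.06  0.33  1.63] w [ 0.02  0.03 -0.03] | n 2 row d [-0.032  0.165  0.813] w [ 0.01   0.016 -0.016]
t 7.55 total d [-0.43  2.4   0.18] w [-8.53 -1.85  0.  ] | n 9 row d [-0.048  0.267  0.02 ] w [-0.948 -0.205  0.   ]
t 7.55 total d [ 0.03 -0.12 -1.42] w [0. 0. 0.] | n 2 row d [ 0.013 -0.062 -0.711] w [0. 0. 0.]
```

```bash
python3 -m handwheel '[{"hand":0,"tx":-0.02,"ty":0.1,"tz":0.4,"ax":0,"ay":0,"az":0},{"hand":0,"tx":-0.02,"ty":0.11,"tz":0.6,"ax":0,"ay":0,"az":0},{"hand":0,"tx":-0.02,"ty":0.11,"tz":0.63,"ax":0,"ay":0,"az":0},{"hand":0,"tx":-0.05,"ty":0.27,"tz":0.02,"ax":-0.95,"ay":-0.205,"az":0},{"hand":0,"tx":-0.05,"ty":0.27,"tz":0.02,"ax":-0.95,"ay":-0.205,"az":0},{"hand":0,"tx":-0.05,"ty":0.27,"tz":0.02,"ax":-0.95,"ay":-0.205,"az":0},{"hand":0,"tx":-0.05,"ty":0.27,"tz":0.02,"ax":-0.95,"ay":-0.205,"az":0},{"hand":0,"tx":-0.05,"ty":0.27,"tz":0.02,"ax":-0.95,"ay":-0.205,"az":0},{"hand":0,"tx":-0.05,"ty":0.27,"tz":0.02,"ax":-0.95,"ay":-0.205,"az":0},{"hand":0,"tx":-0.05,"ty":0.27,"tz":0.02,"ax":-0.95,"ay":-0.205,"az":0},{"hand":0,"tx":-0.05,"ty":0.27,"tz":0.02,"ax":-0.95,"ay":-0.205,"az":0},{"hand":0,"tx":-0.05,"ty":0.27,"tz":0.02,"ax":-0.95,"ay":-0.205,"az":0}]'
python3 - <<'E'
from h import *
import cv2
delta(*target(1,-.036,.085,.034,1,45,0.,dz=.02))
a=cv2.resize(vision.grab_frame("top")[180:300,230:390],(800,600),interpolation=cv2.INTER_CUBIC)
b=cv2.resize(vision.grab_frame("scene")[150:290,280:440],(686,600),interpolation=cv2.INTER_CUBIC)
cv2.imwrite("pics/h4.png",cv2.resize(np.hstack([a,b]),(800,323)))
E
```

```text
t: 9.05
tcp_pos: [0.4572, -0.066, 0.1653]
tcp_rot: [2.6, 0.489, 1.158]
ft_force: [-0.2, -0.2, -1.3]
gripper_width: 0.007
gripper_force: 40.0
t 9.05 total d [-0.08  0.05 -1.05] w [-0.69 -0.03 -0.07] | n 2 row d [-0.041  0.026 -0.526] w [-0.346 -0.017 -0.033]
```

View pics/h4.png

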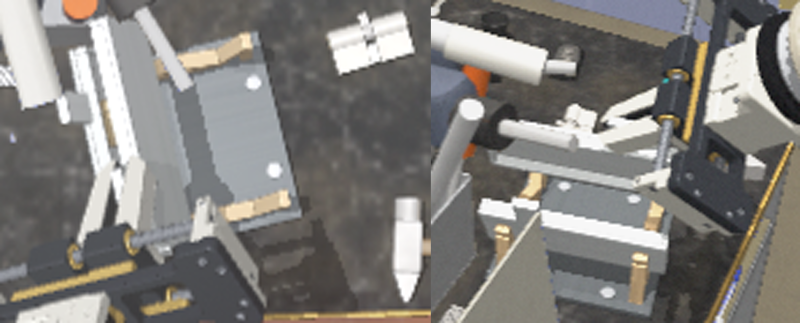

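```bash
python3 -m handwheel '[{"hand":0,"tx":-0.04,"ty":0.02,"tz":-0.4,"ax":-0.35,"ay":-0.02,"az":-0.03},{"hand":0,"tx":-0.04,"ty":0.02,"tz":-0.6,"ax":-0.35,"ay":-0.02,"az":-0.03},{"hand":0,"tx":0,"ty":0,"tz":0,"ax":0,"ay":0,"az":0}]'
python3 - <<'E'
from h import *
delta(*target(1,-.036,.085,.034,1,45,0.,dz=.0))
delta(*target(1,-.036,.085,.034,1,45,0.,dz=.02))
print(r.observe()["ft_force"])
E
```

```text
t: 9.52
tcp_pos: [0.4538, -0.0639, 0.1238]
tcp_rot: [2.545, 0.511, 1.123]
ft_force: [0.9, -0.4, -0.2]
gripper_width: 0.0077
gripper_force: 40.0
t 9.53 total d [ 0.   -0.   -0.51] w [-0.06 -0.03 -0.02] | n 1 row d [ 0.001 -0.001 -0.514] w [-0.056 -0.025 -0.021]
t 9.53 total d [ 0.   -0.   -0.01] w [-0.06 -0.03 -0.02] | n 1 row d [ 0.001 -0.001 -0.014] w [-0.056 -0.025 -0.021]
[ 0.94935851 -0.42649322 -0.18951534]
```

Lower towards the ledge in small steps, watching force.

```bash
Z='"tx":0,"ty":0'
python3 -m handwheel '[{"hand":0,"tx":0,"ty":0,"tz":-0.2,"ax":-0.05,"ay":-0.02,"az":-0.02},{"hand":0,"tx":0,"ty":0,"tz":-0.15,"ax":0,"ay":0,"az":0},{"hand":0,"tx":0,"ty":0,"tz":0,"ax":0,"ay":0,"az":0}]'
python3 -m handwheel '[{"hand":0,"tx":0,"ty":0,"tz":-0.08,"ax":0,"ay":0,"az":0},{"hand":0,"tx":0,"ty":0,"tz":0,"ax":0,"ay":0,"az":0}]'
python3 -m handwheel '[{"hand":0,"tx":0,"ty":0,"tz":-0.06,"ax":0,"ay":0,"az":0},{"hand":0,"tx":0,"ty":0,"tz":0,"ax":0,"ay":0,"az":0}]'
```

```text
t: 9.9
tcp_pos: [0.4546, -0.0646, 0.1116]
tcp_rot: [2.535, 0.509, 1.125]
ft_force: [0.2, 0.9, -1.5]
gripper_width: 0.0079
gripper_force: 40.0
t: 10.15
tcp_pos: [0.4544, -0.0646, 0.1083]
tcp_rot: [2.534, 0.509, 1.124]
ft_force: [-0.0, 0.2, -1.7]
gripper_width: 0.0082
gripper_force: 40.0
t: 10.4
tcp_pos: [0.4546, -0.0646, 0.1059]
tcp_rot: [2.533, 0.509, 1.125]
ft_force: [0.3, 1.1, 0.4]
gripper_width: 0.0081
gripper_force: 40.0
```

```bash
python3 -m handwheel '[{"hand":0,"tx":0,"ty":0,"tz":-0.04,"ax":0,"ay":0,"az":0},{"hand":0,"tx":0,"ty":0,"tz":0,"ax":0,"ay":0,"az":0}]'|grep -E "pos|force"
python3 -m handwheel '[{"hand":0,"tx":0,"ty":0,"tz":-0.04,"ax":0,"ay":0,"az":0},{"hand":0,"tx":0,"ty":0,"tz":0,"ax":0,"ay":0,"az":0}]'|grep -E "pos|force"
python3 -m handwheel '[{"hand":0,"tx":0,"ty":0,"tz":-0.04,"ax":0,"ay":0,"az":0},{"hand":0,"tx":0,"ty":0,"tz":0,"ax":0,"ay":0,"az":0}]'|grep -E "pos|force"
```

```text
tcp_pos: [0.4547, -0.0643, 0.1054]
ft_force: [-10.1, 4.9, 19.7]
gripper_force: 40.0
tcp_pos: [0.455, -0.0642, 0.1046]
ft_force: [-16.9, 7.6, 31.4]
gripper_force: 40.0
tcp_pos: [0.4553, -0.0642, 0.1036]
ft_force: [-19.1, 8.7, 38.6]
gripper_force: 40.0
```

```bash
python3 -m handwheel '[{"hand":0,"tx":0,"ty":0,"tz":0.09,"ax":0,"ay":0,"az":0},{"hand":0,"tx":0,"ty":0,"tz":0,"ax":0,"ay":0,"az":0}]'|grep -E "pos|force"
python3 -m handwheel '[{"hand":0,"tx":-0.024,"ty":0.11,"tz":-0.053,"ax":0,"ay":0,"az":0},{"hand":0,"tx":0,"ty":0,"tz":0,"ax":0,"ay":0,"az":0}]'|grep -E "pos|force"
python3 -c "
from h import *
delta(*target(1,-.036,.085,.024,1,45,0.))"
```

```text
tcp_pos: [0.4544, -0.0647, 0.1047]
ft_force: [0.8, -0.5, -1.9]
gripper_force: 40.0
tcp_pos: [0.4533, -0.0599, 0.1021]
ft_force: [-0.4, 0.3, 0.5]
gripper_force: 40.0
t 11.65 total d [-0.03  0.12 -0.08] w [0.03 0.02 0.01] | n 1 row d [-0.032  0.121 -0.078] w [0.034 0.024 0.009]
```

```bash
python3 -m handwheel '[{"hand":0,"tx":-0.012,"ty":0.055,"tz":-0.026,"ax":0,"ay":0,"az":0},{"hand":0,"tx":0,"ty":0,"tz":0,"ax":0,"ay":0,"az":0}]'|grep -E "pos|force"
python3 -m handwheel '[{"hand":0,"tx":-0.008,"ty":0.04,"tz":-0.018,"ax":0,"ay":0,"az":0},{"hand":0,"tx":0,"ty":0,"tz":0,"ax":0,"ay":0,"az":0}]'|grep -E "pos|force"
python3 -m handwheel '[{"hand":0,"tx":-0.006,"ty":0.028,"tz":-0.013,"ax":0,"ay":0,"az":0},{"hand":0,"tx":0,"ty":0,"tz":0,"ax":0,"ay":0,"az":0}]'|grep -E "pos|force"
```

```text
tcp_pos: [0.453, -0.058, 0.1014]
ft_force: [-0.3, -0.7, -1.5]
gripper_force: 40.0
tcp_pos: [0.453, -0.057, 0.1011]
ft_force: [-1.2, -6.3, 1.5]
gripper_force: 40.1
tcp_pos: [0.453, -0.0561, 0.1009]
ft_force: [-1.3, -8.8, 4.0]
gripper_force: 40.2
```

```bash
python3 -m handwheel '[{"hand":0,"tx":-0.01,"ty":0.05,"tz":-0.024,"ax":0,"ay":0,"az":0},{"hand":0,"tx":0,"ty":0,"tz":0,"ax":0,"ay":0,"az":0}]'|grep -E "pos|force"
python3 - <<'E'
from h import *
import cv2
a=cv2.resize(vision.grab_frame("top")[190:290,230:350],(720,600),interpolation=cv2.INTER_CUBIC)
cv2.imwrite("pics/h5.png",a)
E
```

```text
tcp_pos: [0.4529, -0.0543, 0.1002]
ft_force: [-1.3, -10.4, 5.1]
gripper_force: 40.6
```

View pics/h5.png

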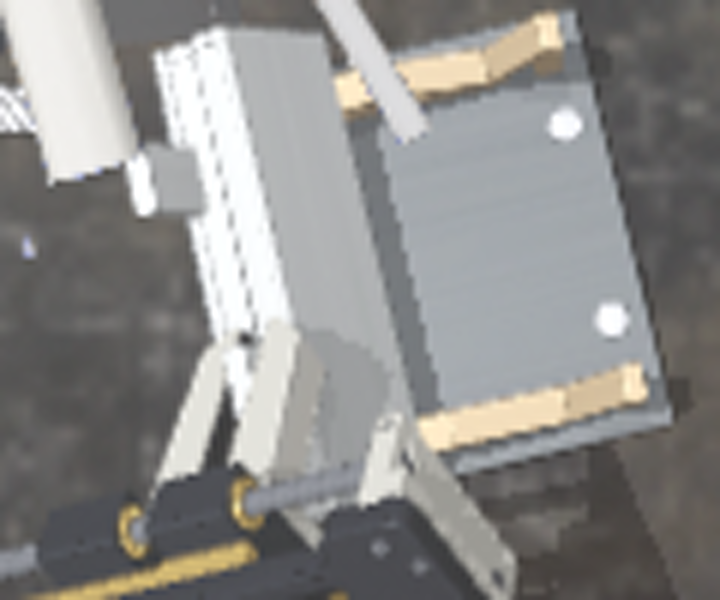

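```bash
python3 -m handwheel '[{"hand":0.25,"tx":0,"ty":0,"tz":0,"ax":0,"ay":0,"az":0},{"hand":0.25,"tx":0,"ty":0,"tz":0,"ax":0,"ay":0,"az":0},{"hand":0.25,"tx":0,"ty":0,"tz":0,"ax":0,"ay":0,"az":0}]'
python3 - <<'E'
from h import *
q=proj("top",w2(P0,[tray(1,.08,.062,0),tray(1,.08,.062,.028),tray(1,-.08,.062,.028)]));print(q,q[1]-q[0])
cur=(r.observe()["tcp_pos"],target(1,-.036,.085,.024,1)[1])
p,q=target(1,-.036,.085,.024,1,45,.09);delta(p,q)
p1,q1=target(1,-.020,.045,.014,1,45,.09);delta(p1,q1,cur=(p,q))
p2,q2=target(1,-.020,.045,.014,1,45,.0);delta(p2,q2,cur=(p1,q1))
E
```

```text
t: 13.08
tcp_pos: [0.4519, -0.0532, 0.0992]
tcp_rot: [2.534, 0.51, 1.124]
ft_force: [0.3, 0.6, -0.8]
gripper_width: 0.023
gripper_force: 0.0
[[255.14454824 198.61736892]
 [267.03290875 194.65632888]
 [285.39919801 275.42518707]] [11.88836051 -3.96104004]
t 13.07 total d [-1.69  0.27  1.44] w [0.04 0.03 0.01] | n 2 row d [-0.847  0.136  0.719] w [0.018 0.013 0.005]
t 13.07 total d [ 0.43 -0.11 -1.01] w [0. 0. 0.] | n 2 row d [ 0.216 -0.053 -0.506] w [0. 0. 0.]
t 13.07 total d [ 1.7  -0.32 -1.44] w [0. 0. 0.] | n 2 row d [ 0.849 -0.16  -0.721] w [0. 0. 0.]
```

```bash
python3 -m handwheel '[{"hand":0.25,"tx":-0.56,"ty":0.09,"tz":0.48,"ax":0,"ay":0,"az":0},{"hand":0.25,"tx":-0.56,"ty":0.09,"tz":0.48,"ax":0,"ay":0,"az":0},{"hand":0.6,"tx":-0.57,"ty":0.09,"tz":0.48,"ax":0,"ay":0,"az":0},{"hand":0.6,"tx":0.215,"ty":-0.05,"tz":-0.5,"ax":0,"ay":0,"az":0},{"hand":0.6,"tx":0.215,"ty":-0.05,"tz":-0.5,"ax":0,"ay":0,"az":0},{"hand":0.6,"tx":0,"ty":0,"tz":0,"ax":0,"ay":0,"az":0}]'
python3 - <<'E'
from h import *
delta(*target(1,-.020,.045,.014,1,45,.09))
delta(*target(1,-.020,.045,.014,1,45,.0))
E
```

```text
t: 13.82
tcp_pos: [0.4063, -0.0465, 0.1178]
tcp_rot: [2.539, 0.51, 1.116]
ft_force: [-0.5, 0.2, 1.3]
gripper_width: 0.0544
gripper_force: 0.0
t 13.82 total d [-0.12 -0.   -0.04] w [ 0.02 -0.04  0.02] | n 1 row d [-0.123 -0.002 -0.04 ] w [ 0.024 -0.039  0.016]
t 13.82 total d [ 1.57 -0.32 -1.48] w [ 0.02 -0.04  0.02] | n 2 row d [ 0.787 -0.161 -0.741] w [ 0.012 -0.019  0.008]
```

```bash
python3 -m handwheel '[{"hand":0.6,"tx":0.5,"ty":-0.1,"tz":-0.49,"ax":0,"ay":0,"az":0},{"hand":0.6,"tx":0.5,"ty":-0.11,"tz":-0.49,"ax":0,"ay":0,"az":0},{"hand":0.6,"tx":0.5,"ty":-0.11,"tz":-0.48,"ax":0,"ay":0,"az":0},{"hand":0.6,"tx":0.05,"ty":0,"tz":0,"ax":0,"ay":0,"az":0}]'
python3 - <<'E'
from h import *
delta(*target(1,-.020,.045,.014,1,45,.0))
E
```

```text
t: 14.32
tcp_pos: [0.4689, -0.0593, 0.0602]
tcp_rot: [2.538, 0.51, 1.118]
ft_force: [-0.2, 0.3, 0.1]
gripper_width: 0.0558
gripper_force: 0.0
t 14.32 total d [ 0.01 -0.   -0.04] w [ 0.03 -0.02  0.02] | n 1 row d [ 0.011 -0.001 -0.042] w [ 0.027 -0.022  0.016]
```

```bash
python3 -m handwheel '[{"hand":0.3,"tx":0,"ty":0,"tz":0,"ax":0,"ay":0,"az":0},{"hand":0,"tx":0,"ty":0,"tz":0,"ax":0,"ay":0,"az":0},{"hand":0,"tx":0,"ty":0,"tz":0,"ax":0,"ay":0,"az":0},{"hand":0,"tx":0,"ty":0,"tz":0,"ax":0,"ay":0,"az":0},{"hand":0,"tx":0,"ty":0,"tz":0,"ax":0,"ay":0,"az":0}]' 10
python3 -m handwheel '[{"hand":0,"tx":0,"ty":0,"tz":0,"ax":0,"ay":0,"az":0},{"hand":0,"tx":0,"ty":0,"tz":0,"ax":0,"ay":0,"az":0},{"hand":0,"tx":0,"ty":0,"tz":0,"ax":0,"ay":0,"az":0}]' 55
python3 - <<'E'
from h import *
p0,q0=r.observe()["tcp_pos"],target(1,-.02,.045,.014,1)[1]
pa=p0+[0,0,.05]
p1,q1=target(-1,-.020,.045,.014+.012,-1,45,0,dz=.05);delta(p1,q1,cur=(pa,q0))
p2,q2=target(-1,-.020,.045,.014+.006,-1,45,0,dz=.01);delta(p2,q2,cur=(p1,q1))
E
```

```text
t: 14.95
tcp_pos: [0.4684, -0.0592, 0.061]
tcp_rot: [2.536, 0.51, 1.12]
ft_force: [-4.4, 2.1, 8.2]
gripper_width: 0.028
gripper_force: 10.0
t: 15.32
tcp_pos: [0.4684, -0.0591, 0.061]
tcp_rot: [2.535, 0.51, 1.12]
ft_force: [-4.3, 3.6, 9.1]
gripper_width: 0.0277
gripper_force: 55.0
t 15.32 total d [ 0.39 -1.73  0.06] w [ 8.53  1.85 -0.  ] | n 9 row d [ 0.044 -0.192  0.007] w [ 0.948  0.205 -0.   ]
t 15.32 total d [ 0.03 -0.13 -1.06] w [0. 0. 0.] | n 2 row d [ 0.014 -0.066 -0.532] w [0. 0. 0.]
```

```bash
python3 -m handwheel '[{"hand":0,"tx":0,"ty":0,"tz":0.35,"ax":0,"ay":0,"az":0},{"hand":0,"tx":0,"ty":0,"tz":0.4,"ax":0,"ay":0,"az":0},{"hand":0,"tx":0.04,"ty":-0.17,"tz":0.006,"ax":0.85,"ay":0.185,"az":0},{"hand":0,"tx":0.04,"ty":-0.17,"tz":0.006,"ax":0.85,"ay":0.185,"az":0},{"hand":0,"tx":0.04,"ty":-0.17,"tz":0.006,"ax":0.85,"ay":0.185,"az":0},{"hand":0,"tx":0.04,"ty":-0.17,"tz":0.006,"ax":0.85,"ay":0.185,"az":0},{"hand":0,"tx":0.04,"ty":-0.17,"tz":0.006,"ax":0.85,"ay":0.185,"az":0},{"hand":0,"tx":0.04,"ty":-0.17,"tz":0.006,"ax":0.85,"ay":0.185,"az":0},{"hand":0,"tx":0.04,"ty":-0.17,"tz":0.006,"ax":0.85,"ay":0.185,"az":0},{"hand":0,"tx":0.04,"ty":-0.17,"tz":0.006,"ax":0.85,"ay":0.185,"az":0},{"hand":0,"tx":0.04,"ty":-0.17,"tz":0.006,"ax":0.85,"ay":0.185,"az":0},{"hand":0,"tx":0.04,"ty":-0.17,"tz":0.006,"ax":0.85,"ay":0.185,"az":0}]'
python3 - <<'E'
from h import *
delta(*target(-1,-.020,.045,.014+.006,-1,45,0,dz=.015))
E
```

```text
t: 16.82
tcp_pos: [0.4841, -0.1277, 0.0924]
tcp_rot: [-2.486, -0.038, -0.955]
ft_force: [-0.2, -0.2, -5.7]
gripper_width: 0.0278
gripper_force: 55.0
t 16.82 total d [ 0.03 -0.15 -0.41] w [ 0.04 -0.04  0.  ] | n 1 row d [ 0.03  -0.146 -0.41 ] w [ 0.042 -0.042  0.001]
```

```bash
python3 -m handwheel '[{"hand":0,"tx":0.03,"ty":-0.15,"tz":-0.41,"ax":0.04,"ay":-0.04,"az":0},{"hand":0,"tx":0,"ty":0,"tz":-0.2,"ax":0,"ay":0,"az":0},{"hand":0,"tx":0,"ty":0,"tz":0,"ax":0,"ay":0,"az":0}]'|grep -E "pos|force"
python3 -m handwheel '[{"hand":0,"tx":0,"ty":0,"tz":-0.06,"ax":0,"ay":0,"az":0},{"hand":0,"tx":0,"ty":0,"tz":0,"ax":0,"ay":0,"az":0}]'|grep -E "pos|force"
python3 -m handwheel '[{"hand":0,"tx":0,"ty":0,"tz":-0.06,"ax":0,"ay":0,"az":0},{"hand":0,"tx":0,"ty":0,"tz":0,"ax":0,"ay":0,"az":0}]'|grep -E "pos|force"
python3 -c "
from h import *
delta(*target(-1,-.020,.045,.014,-1,45,0))"
```

```text
tcp_pos: [0.4854, -0.1328, 0.068]
ft_force: [0.8, -0.2, -6.1]
gripper_force: 55.0
tcp_pos: [0.4859, -0.1332, 0.0665]
ft_force: [0.3, 0.4, -6.3]
gripper_force: 55.0
tcp_pos: [0.4859, -0.1334, 0.0638]
ft_force: [0.0, -0.0, -5.5]
gripper_force: 55.0
t 17.7 total d [ 0.02 -0.14 -0.13] w [ 0.02  0.02 -0.  ] | n 1 row d [ 0.015 -0.137 -0.132] w [ 0.024  0.023 -0.003]
```

```bash
python3 -m handwheel '[{"hand":0,"tx":0,"ty":0,"tz":-0.05,"ax":0.02,"ay":0.02,"az":0},{"hand":0,"tx":0,"ty":0,"tz":0,"ax":0,"ay":0,"az":0}]'|grep -E "pos|force"
python3 -m handwheel '[{"hand":0,"tx":0.015,"ty":-0.07,"tz":-0.04,"ax":0,"ay":0,"az":0},{"hand":0,"tx":0,"ty":0,"tz":0,"ax":0,"ay":0,"az":0}]'|grep -E "pos|force"
python3 -m handwheel '[{"hand":0,"tx":0.008,"ty":-0.045,"tz":-0.025,"ax":0,"ay":0,"az":0},{"hand":0,"tx":0,"ty":0,"tz":0,"ax":0,"ay":0,"az":0}]'|grep -E "pos|force"
python3 -c "
from h import *
delta(*target(-1,-.020,.045,.014,-1,45,0))"
```

```text
tcp_pos: [0.4866, -0.1339, 0.0626]
ft_force: [0.7, -1.6, 3.1]
gripper_force: 55.0
tcp_pos: [0.4874, -0.1369, 0.0611]
ft_force: [1.7, -2.0, 4.3]
gripper_force: 55.0
tcp_pos: [0.4877, -0.1383, 0.0605]
ft_force: [1.0, -0.6, 10.2]
gripper_force: 55.0
t 18.45 total d [-0.03 -0.01 -0.05] w [-0.01  0.03  0.  ] | n 1 row d [-0.031 -0.014 -0.049] w [-0.006  0.034  0.002]
```

```bash
python3 -m handwheel '[{"hand":0,"tx":0.008,"ty":-0.045,"tz":-0.02,"ax":0,"ay":0,"az":0},{"hand":0,"tx":0,"ty":0,"tz":0,"ax":0,"ay":0,"az":0}]'|grep -E "pos|force"
python3 -m handwheel '[{"hand":0,"tx":0.008,"ty":-0.045,"tz":-0.02,"ax":0,"ay":0,"az":0},{"hand":0,"tx":0,"ty":0,"tz":0,"ax":0,"ay":0,"az":0}]'|grep -E "pos|force"
```

```text
tcp_pos: [0.4878, -0.1384, 0.0605]
ft_force: [-1.5, 7.9, 21.2]
gripper_force: 55.1
tcp_pos: [0.4878, -0.1385, 0.0605]
ft_force: [-5.2, 15.0, 31.8]
gripper_force: 55.2
```

```bash
python3 -m handwheel '[{"hand":0,"tx":-0.012,"ty":0.07,"tz":0.03,"ax":0,"ay":0,"az":0},{"hand":0,"tx":0,"ty":0,"tz":0,"ax":0,"ay":0,"az":0},{"hand":0,"tx":0,"ty":0,"tz":0,"ax":0,"ay":0,"az":0},{"hand":0.4,"tx":0,"ty":0,"tz":0,"ax":0,"ay":0,"az":0},{"hand":0.6,"tx":0,"ty":0,"tz":0,"ax":0,"ay":0,"az":0},{"hand":0.6,"tx":0,"ty":0,"tz":0,"ax":0,"ay":0,"az":0}]'
python3 - <<'E'
from h import *
p,q=target(-1,-.020,.045,.014,-1,45,.09);delta(p,q)
p1,q1=target(-1,.036,.086,.024,-1,45,.09);delta(p1,q1,cur=(p,q))
p2,q2=target(-1,.036,.086,.024,-1,45,.0);delta(p2,q2,cur=(p1,q1))
E
```

```text
t: 19.7
tcp_pos: [0.487, -0.1388, 0.0588]
tcp_rot: [-2.481, -0.038, -0.96]
ft_force: [-0.2, -0.1, 0.2]
gripper_width: 0.0519
gripper_force: 0.0
t 19.7 total d [-1.42 -0.99  1.44] w [ 0.  0. -0.] | n 2 row d [-0.712 -0.497  0.718] w [ 0.001  0.002 -0.001]
t 19.7 total d [1.41 0.09 1.03] w [0. 0. 0.] | n 2 row d [0.706 0.047 0.517] w [0. 0. 0.]
t 19.7 total d [ 1.41  0.99 -1.44] w [0. 0. 0.] | n 2 row d [ 0.706  0.497 -0.721] w [0. 0. 0.]
```

```bash
python3 -m handwheel '[{"hand":0.6,"tx":-0.47,"ty":-0.33,"tz":0.48,"ax":0,"ay":0,"az":0},{"hand":0.6,"tx":-0.47,"ty":-0.33,"tz":0.48,"ax":0,"ay":0,"az":0},{"hand":0.6,"tx":-0.47,"ty":-0.33,"tz":0.48,"ax":0,"ay":0,"az":0},{"hand":0.35,"tx":0,"ty":0,"tz":0,"ax":0,"ay":0,"az":0}]'
python3 - <<'E'
from h import *
p,q=target(-1,.036,.088,.024,-1,50,.11,dz=.001);delta(p,q)
p1,q1=target(-1,.036,.088,.024,-1,50,.0,dz=.001);delta(p1,q1,cur=(p,q))
import cv2
im=vision.grab_frame("top"); 
# pair corners check: bright mask extents in region
m=cv2.inRange(im[190:290,240:370],(215,215,215),(255,255,255));n,l,st,c=cv2.connectedComponentsWithStats(m)
for i in range(1,n):
    if st[i][4]>40: print(st[i],c[i]+[240,190])
print(proj("top",w2(P0,[tray(-1,u,.062,w) for u in(.08,-.08) for w in (0,.028)])))
E
```

```text
t: 20.2
tcp_pos: [0.4305, -0.1796, 0.1172]
tcp_rot: [-2.482, -0.037, -0.962]
ft_force: [0.2, 0.8, -0.4]
gripper_width: 0.0498
gripper_force: 0.0
t 20.2 total d [ 0.95 -0.09  1.27] w [ 0.19 -0.76 -0.35] | n 2 row d [ 0.473 -0.045  0.634] w [ 0.094 -0.379 -0.174]
t 20.2 total d [ 1.9   1.18 -1.6 ] w [0. 0. 0.] | n 3 row d [ 0.634  0.392 -0.534] w [0. 0. 0.]
[  0   0  10  30 197] [243.18274112 206.54314721]
[45  0 15 23 94] [292.19148936 200.9893617 ]
[ 69   0  16  18 153] [317.05882353 196.10457516]
[112   0  18  17 205] [360.5804878 197.8195122]
[ 74  21  26  71 602] [325.72591362 235.88870432]
[[320.4783315  183.03209506]
 [307.80058327 184.9344172 ]
 [339.90071981 262.2425631 ]
 [327.15258331 265.22338566]]
```

```bash
python3 -m handwheel '[{"hand":0.3,"tx":0.32,"ty":-0.03,"tz":0.43,"ax":0.063,"ay":-0.253,"az":-0.117},{"hand":0.3,"tx":0.32,"ty":-0.03,"tz":0.42,"ax":0.063,"ay":-0.253,"az":-0.117},{"hand":0.3,"tx":0.31,"ty":-0.03,"tz":0.42,"ax":0.063,"ay":-0.253,"az":-0.117},{"hand":0.3,"tx":0,"ty":0,"tz":0,"ax":0,"ay":0,"az":0}]'|grep -E "t:|force"
python3 - <<'E'
from h import *
p,q=target(-1,.036,.088,.024,-1,50,.0,dz=.001);delta(p,q)
E
```

```text
t: 20.75
tcp_rot: [-2.434, -0.013, -1.066]
ft_force: [-0.5, 0.8, -0.3]
gripper_force: 0.0
t 20.75 total d [ 1.87  1.15 -1.61] w [-0.    0.01 -0.03] | n 2 row d [ 0.936  0.573 -0.806] w [-0.001  0.004 -0.014]
```

```bash
python3 -m handwheel '[{"hand":0.3,"tx":0.47,"ty":0.29,"tz":-0.4,"ax":0,"ay":0,"az":0},{"hand":0.3,"tx":0.47,"ty":0.29,"tz":-0.4,"ax":0,"ay":0,"az":0},{"hand":0.3,"tx":0,"ty":0,"tz":0,"ax":0,"ay":0,"az":0}]'|grep -E "pos|force"
python3 -m handwheel '[{"hand":0.3,"tx":0.31,"ty":0.19,"tz":-0.27,"ax":0,"ay":0,"az":0},{"hand":0.3,"tx":0.31,"ty":0.19,"tz":-0.27,"ax":0,"ay":0,"az":0},{"hand":0.3,"tx":0.31,"ty":0.19,"tz":-0.27,"ax":0,"ay":0,"az":0},{"hand":0.3,"tx":0,"ty":0,"tz":0,"ax":0,"ay":0,"az":0}]'|grep -E "pos|force"
python3 - <<'E'
from h import *
p,q=target(-1,.036,.088,.024,-1,50,.0,dz=.001);delta(p,q)
E
```

```text
tcp_pos: [0.5061, -0.1576, 0.1342]
ft_force: [-0.5, 1.0, 1.3]
gripper_force: 0.0
tcp_pos: [0.5431, -0.1359, 0.1027]
ft_force: [-1.2, 0.3, 0.1]
gripper_force: 0.0
t 21.62 total d [ 0.03 -0.01  0.03] w [-0.02 -0.02 -0.03] | n 1 row d [ 0.032 -0.007  0.027] w [-0.022 -0.015 -0.028]
```

```bash
python3 -m handwheel '[{"hand":0.1,"tx":0,"ty":0,"tz":0,"ax":0,"ay":0,"az":0},{"hand":0.02,"tx":0,"ty":0,"tz":0,"ax":0,"ay":0,"az":0},{"hand":0,"tx":0,"ty":0,"tz":0,"ax":0,"ay":0,"az":0},{"hand":0,"tx":0,"ty":0,"tz":0,"ax":0,"ay":0,"az":0},{"hand":0,"tx":0,"ty":0,"tz":0,"ax":0,"ay":0,"az":0}]' 15
python3 -m handwheel '[{"hand":0,"tx":0,"ty":0,"tz":0,"ax":0,"ay":0,"az":0},{"hand":0,"tx":0,"ty":0,"tz":0,"ax":0,"ay":0,"az":0}]' 45
python3 - <<'E'
from h import *
q=target(-1,.036,.088,.024,-1,50)[1]; a=r.observe()["tcp_pos"]
T=lambda l,u,v,w,s:target(l,u,v,w,s,50)[0]
b=a+T(-1,.036,.088,.024+.015,-1)-T(-1,.036,.088,.024,-1)
delta(b,q,cur=(a,q))
k=.12; c=T(-1,.036-.766*k,.088+.643*k,.039,-1); delta(c,q,cur=(b,q))
c0=a+c-T(-1,.036,.088,.024,-1)
q2=target(1,.036,.088,.004,1,50)[1]
d=T(1,.036-.766*k,.098+.643*k,.012,1); delta(d,q2,cur=(c,q))
e=T(1,.036,.098,.012,1); delta(e,q2,cur=(d,q2))
E
```

```text
t: 22.25
tcp_pos: [0.5434, -0.1361, 0.1034]
tcp_rot: [-2.433, -0.01, -1.065]
ft_force: [-4.4, -0.0, 6.7]
gripper_width: 0.0082
gripper_force: 15.0
t: 22.5
tcp_pos: [0.5434, -0.1361, 0.1035]
tcp_rot: [-2.433, -0.01, -1.065]
ft_force: [-4.0, -0.7, 6.1]
gripper_width: 0.0077
gripper_force: 45.0
t 22.5 total d [-0.07  0.33  0.16] w [0. 0. 0.] | n 1 row d [-0.072  0.332  0.158] w [0. 0. 0.]
t 22.5 total d [-2.05 -1.28  1.73] w [0. 0. 0.] | n 3 row d [-0.683 -0.428  0.577] w [0. 0. 0.]
t 22.5 total d [-0.89  4.09 -0.06] w [-8.53 -1.85 -0.  ] | n 9 row d [-0.098  0.454 -0.007] w [-0.948 -0.205 -0.   ]
t 22.5 total d [ 2.42 -0.31 -1.75] w [0. 0. 0.] | n 3 row d [ 0.806 -0.103 -0.583] w [0. 0. 0.]
```

```bash
python3 -m handwheel '[{"hand":0,"tx":-0.024,"ty":0.11,"tz":0.053,"ax":0,"ay":0,"az":0},{"hand":0,"tx":-0.024,"ty":0.11,"tz":0.053,"ax":0,"ay":0,"az":0},{"hand":0,"tx":-0.024,"ty":0.11,"tz":0.053,"ax":0,"ay":0,"az":0},{"hand":0,"tx":0,"ty":0,"tz":0,"ax":0,"ay":0,"az":0}]'|grep -E "t:|force|width|pos"
python3 -m handwheel '[{"hand":0,"tx":-0.41,"ty":-0.256,"tz":0.35,"ax":0,"ay":0,"az":0},{"hand":0,"tx":-0.41,"ty":-0.256,"tz":0.35,"ax":0,"ay":0,"az":0},{"hand":0,"tx":-0.41,"ty":-0.256,"tz":0.35,"ax":0,"ay":0,"az":0},{"hand":0,"tx":-0.41,"ty":-0.256,"tz":0.35,"ax":0,"ay":0,"az":0},{"hand":0,"tx":-0.41,"ty":-0.256,"tz":0.35,"ax":0,"ay":0,"az":0},{"hand":0,"tx":0,"ty":0,"tz":0,"ax":0,"ay":0,"az":0}]'
python3 - <<'E'
from h import *
k=.12;q2=target(1,.036,.088,.004,1,50)[1];T=lambda l,u,v,w,s:target(l,u,v,w,s,50)[0]
delta(T(1,.036-.766*k,.098+.643*k,.012,1),q2)
import cv2
im=vision.grab_frame("top")[190:290,240:360];hsv=cv2.cvtColor(im,cv2.COLOR_BGR2HSV)
m=cv2.inRange(hsv,(8,60,40),(28,255,200));n,l,st,c=cv2.connectedComponentsWithStats(m)
for i in range(1,n):
    if st[i][4]>40: print(st[i],c[i]+[240,190])
print(proj("top",w2(P0,[tray(-1,u,.03,.012) for u in(.05,-.03)])))
E
```

```text
t: 23.0
tcp_pos: [0.5407, -0.1228, 0.1097]
tcp_rot: [-2.434, -0.011, -1.065]
ft_force: [-0.8, -3.4, 5.6]
gripper_width: 0.0076
gripper_force: 45.0
t: 23.75
tcp_pos: [0.458, -0.1743, 0.1793]
tcp_rot: [-2.435, -0.009, -1.064]
ft_force: [0.5, 0.3, -1.2]
gripper_width: 0.0076
gripper_force: 45.0
t 23.75 total d [-0.87  4.09 -0.06] w [-8.54 -1.86 -0.01] | n 9 row d [-0.097  0.454 -0.007] w [-0.949 -0.207 -0.001]
[ 66  15  16  20 146] [311.69178082 214.98630137]
[21 17 13  8 76] [267.01315789 210.01315789]
[74 54  8 17 72] [317.43055556 252.51388889]
[35 74 12  7 63] [280.49206349 266.98412698]
[[312.30146836 202.24478247]
 [321.61926252 240.88649424]]
```

```bash
python3 -m handwheel '[{"hand":0,"tx":-0.097,"ty":0.454,"tz":0,"ax":-0.95,"ay":-0.207,"az":0},{"hand":0,"tx":-0.097,"ty":0.454,"tz":0,"ax":-0.95,"ay":-0.207,"az":0},{"hand":0,"tx":-0.097,"ty":0.454,"tz":0,"ax":-0.95,"ay":-0.207,"az":0},{"hand":0,"tx":-0.097,"ty":0.454,"tz":0,"ax":-0.95,"ay":-0.207,"az":0},{"hand":0,"tx":-0.097,"ty":0.454,"tz":0,"ax":-0.95,"ay":-0.207,"az":0},{"hand":0,"tx":-0.097,"ty":0.454,"tz":0,"ax":-0.95,"ay":-0.207,"az":0},{"hand":0,"tx":-0.097,"ty":0.454,"tz":0,"ax":-0.95,"ay":-0.207,"az":0},{"hand":0,"tx":-0.097,"ty":0.454,"tz":0,"ax":-0.95,"ay":-0.207,"az":0},{"hand":0,"tx":-0.097,"ty":0.454,"tz":0,"ax":-0.95,"ay":-0.207,"az":0},{"hand":0,"tx":0,"ty":0,"tz":0,"ax":0,"ay":0,"az":0}]'
python3 - <<'E'
from h import *
k=.12;q2=target(1,.036,.088,.004,1,50)[1];T=lambda l,u,v,w,s:target(l,u,v,w,s,50)[0]
delta(T(1,.036-.766*k,.098+.643*k,.012,1),q2)
delta(T(1,.036,.098,.012,1),q2)
E
```

```text
t: 25.05
tcp_pos: [0.4304, -0.0228, 0.181]
tcp_rot: [2.569, 0.503, 1.28]
ft_force: [0.2, 0.5, -1.2]
gripper_width: 0.0077
gripper_force: 45.0
t 25.05 total d [-0.18  0.3  -0.11] w [-0.81 -0.06 -0.08] | n 1 row d [-0.183  0.303 -0.107] w [-0.813 -0.056 -0.082]
t 25.05 total d [ 2.24 -0.01 -1.86] w [-0.81 -0.06 -0.08] | n 3 row d [ 0.745 -0.002 -0.618] w [-0.271 -0.019 -0.027]
```

```bash
python3 -m handwheel '[{"hand":0,"tx":-0.18,"ty":0.3,"tz":-0.1,"ax":-0.81,"ay":-0.06,"az":-0.08},{"hand":0,"tx":0,"ty":0,"tz":0,"ax":0,"ay":0,"az":0},{"hand":0,"tx":0.48,"ty":-0.06,"tz":-0.35,"ax":0,"ay":0,"az":0},{"hand":0,"tx":0.48,"ty":-0.06,"tz":-0.35,"ax":0,"ay":0,"az":0},{"hand":0,"tx":0.48,"ty":-0.06,"tz":-0.35,"ax":0,"ay":0,"az":0},{"hand":0,"tx":0.48,"ty":-0.06,"tz":-0.35,"ax":0,"ay":0,"az":0},{"hand":0,"tx":0,"ty":0,"tz":0,"ax":0,"ay":0,"az":0}]'
python3 - <<'E'
from h import *
q2=target(1,.036,.088,.004,1,50)[1];T=lambda l,u,v,w,s:target(l,u,v,w,s,50)[0]
delta(T(1,.036,.098,.012,1),q2)
delta(T(1,.036,.088,.012,1),q2)
E
```

```text
t: 25.92
tcp_pos: [0.5045, -0.0246, 0.1231]
tcp_rot: [2.515, 0.521, 1.259]
ft_force: [-1.3, -0.0, -1.4]
gripper_width: 0.0076
gripper_force: 45.0
t 25.93 total d [ 0.38  0.04 -0.41] w [-0.26  0.05 -0.03] | n 1 row d [ 0.383  0.037 -0.408] w [-0.257  0.051 -0.026]
t 25.93 total d [ 0.41 -0.07 -0.63] w [-0.26  0.05 -0.03] | n 1 row d [ 0.405 -0.067 -0.634] w [-0.257  0.051 -0.026]
```

```bash
python3 -m handwheel '[{"hand":0,"tx":0.19,"ty":0.02,"tz":-0.2,"ax":-0.13,"ay":0.025,"az":-0.013},{"hand":0,"tx":0.19,"ty":0.02,"tz":-0.2,"ax":-0.13,"ay":0.025,"az":-0.013},{"hand":0,"tx":0,"ty":0,"tz":0,"ax":0,"ay":0,"az":0},{"hand":0,"tx":0.01,"ty":-0.05,"tz":-0.11,"ax":0,"ay":0,"az":0},{"hand":0,"tx":0,"ty":0,"tz":0,"ax":0,"ay":0,"az":0}]'
python3 -m handwheel '[{"hand":0,"tx":0,"ty":-0.02,"tz":-0.05,"ax":0,"ay":0,"az":0},{"hand":0,"tx":0,"ty":0,"tz":0,"ax":0,"ay":0,"az":0}]'|grep -E "pos|force"
python3 - <<'E'
from h import *
q2=target(1,.036,.088,.004,1,50)[1];T=lambda l,u,v,w,s:target(l,u,v,w,s,50)[0]
delta(T(1,.036,.088,.012,1),q2)
delta(T(1,.036,.088,.004,1),q2)
E
```

```text
t: 26.55
tcp_pos: [0.5192, -0.0252, 0.1034]
tcp_rot: [2.494, 0.531, 1.236]
ft_force: [-0.8, 0.1, -1.4]
gripper_width: 0.0077
gripper_force: 45.0
tcp_pos: [0.5193, -0.026, 0.1015]
ft_force: [0.4, -0.4, -1.2]
gripper_force: 45.0
t 26.8 total d [ 0.04 -0.03 -0.09] w [0.04 0.01 0.02] | n 1 row d [ 0.036 -0.031 -0.095] w [0.037 0.012 0.02 ]
t 26.8 total d [-0.    0.15 -0.18] w [0.04 0.01 0.02] | n 1 row d [-0.003  0.146 -0.179] w [0.037 0.012 0.02 ]
```

```bash
python3 -m handwheel '[{"hand":0,"tx":0.02,"ty":-0.016,"tz":-0.04,"ax":0,"ay":0,"az":0},{"hand":0,"tx":0,"ty":0,"tz":0,"ax":0,"ay":0,"az":0}]'|grep -E "pos|ft_force"
python3 -m handwheel '[{"hand":0,"tx":0.01,"ty":-0.01,"tz":-0.03,"ax":0,"ay":0,"az":0},{"hand":0,"tx":0,"ty":0,"tz":0,"ax":0,"ay":0,"az":0}]'|grep -E "pos|ft_force"
python3 -m handwheel '[{"hand":0,"tx":0,"ty":-0.01,"tz":-0.03,"ax":0,"ay":0,"az":0},{"hand":0,"tx":0,"ty":0,"tz":0,"ax":0,"ay":0,"az":0}]'|grep -E "pos|ft_force"
```

```text
tcp_pos: [0.5203, -0.0266, 0.1]
ft_force: [-0.6, 0.3, -1.0]
tcp_pos: [0.5208, -0.0269, 0.0989]
ft_force: [0.1, 1.1, 0.7]
tcp_pos: [0.5208, -0.0268, 0.0987]
ft_force: [-9.6, 7.3, 15.6]
```

```bash
python3 -m handwheel '[{"hand":0,"tx":0,"ty":0.01,"tz":0.03,"ax":0,"ay":0,"az":0},{"hand":0,"tx":-0.02,"ty":0.09,"tz":-0.042,"ax":0,"ay":0,"az":0},{"hand":0,"tx":0,"ty":0,"tz":0,"ax":0,"ay":0,"az":0}]'|grep -E "pos|ft_force"
python3 -m handwheel '[{"hand":0,"tx":-0.014,"ty":0.06,"tz":-0.028,"ax":0,"ay":0,"az":0},{"hand":0,"tx":0,"ty":0,"tz":0,"ax":0,"ay":0,"az":0}]'|grep -E "pos|ft_force"
python3 -m handwheel '[{"hand":0,"tx":-0.008,"ty":0.04,"tz":-0.018,"ax":0,"ay":0,"az":0},{"hand":0,"tx":0,"ty":0,"tz":0,"ax":0,"ay":0,"az":0}]'|grep -E "pos|ft_force"
python3 - <<'E'
from h import *
q2=target(1,.036,.088,.004,1,50)[1]
delta(target(1,.036,.088,.004,1,50)[0],q2)
E
```

```text
tcp_pos: [0.5198, -0.0231, 0.0971]
ft_force: [-1.3, 1.4, 2.5]
tcp_pos: [0.5193, -0.0208, 0.0959]
ft_force: [0.3, 0.7, 1.8]
tcp_pos: [0.5189, -0.0193, 0.0952]
ft_force: [0.2, 0.9, 0.8]
t 28.43 total d [ 0.01 -0.02 -0.02] w [0.04 0.01 0.02] | n 1 row d [ 0.008 -0.022 -0.021] w [0.037 0.012 0.017]
```

```bash
python3 -m handwheel '[{"hand":0,"tx":-0.008,"ty":0.04,"tz":-0.018,"ax":0,"ay":0,"az":0},{"hand":0,"tx":0,"ty":0,"tz":0,"ax":0,"ay":0,"az":0}]'|grep -E "pos|ft_force"
python3 -m handwheel '[{"hand":0,"tx":-0.008,"ty":0.04,"tz":-0.018,"ax":0,"ay":0,"az":0},{"hand":0,"tx":0,"ty":0,"tz":0,"ax":0,"ay":0,"az":0}]'|grep -E "pos|ft_force"
python3 -m handwheel '[{"hand":0,"tx":-0.008,"ty":0.03,"tz":-0.014,"ax":0,"ay":0,"az":0},{"hand":0,"tx":0,"ty":0,"tz":0,"ax":0,"ay":0,"az":0}]'|grep -E "pos|ft_force"
```

```text
tcp_pos: [0.5188, -0.0185, 0.0949]
ft_force: [-1.6, -7.3, 3.2]
tcp_pos: [0.5188, -0.0177, 0.0946]
ft_force: [-1.9, -14.1, 5.7]
tcp_pos: [0.5187, -0.017, 0.0944]
ft_force: [-2.7, -18.7, 6.3]
```

```bash
python3 -m handwheel '[{"hand":0,"tx":0.015,"ty":-0.07,"tz":0.033,"ax":0,"ay":0,"az":0},{"hand":0,"tx":0,"ty":0,"tz":0,"ax":0,"ay":0,"az":0},{"hand":0.2,"tx":0,"ty":0,"tz":0,"ax":0,"ay":0,"az":0},{"hand":0.25,"tx":0,"ty":0,"tz":0,"ax":0,"ay":0,"az":0},{"hand":0.25,"tx":0,"ty":0,"tz":0,"ax":0,"ay":0,"az":0},{"hand":0.25,"tx":-0.48,"ty":0.06,"tz":0.35,"ax":0,"ay":0,"az":0},{"hand":0.25,"tx":-0.48,"ty":0.06,"tz":0.35,"ax":0,"ay":0,"az":0},{"hand":0.25,"tx":-0.48,"ty":0.06,"tz":0.35,"ax":0,"ay":0,"az":0},{"hand":0.25,"tx":-0.48,"ty":0.06,"tz":0.35,"ax":0,"ay":0,"az":0},{"hand":0.25,"tx":-0.48,"ty":0,"tz":0.35,"ax":0,"ay":0,"az":0},{"hand":0.25,"tx":-0.48,"ty":0,"tz":0.35,"ax":0,"ay":0,"az":0},{"hand":0.25,"tx":0,"ty":0,"tz":0,"ax":0,"ay":0,"az":0}]'
python3 - <<'E'
from h import *
import cv2
a=vision.grab_frame("top");cv2.imwrite("pics/end.png",a)
im=a[190:290,240:360];hsv=cv2.cvtColor(im,cv2.COLOR_BGR2HSV)
for nm,m in (("brass",cv2.inRange(hsv,(8,60,40),(28,255,200))),("white",cv2.inRange(im,(215,)*3,(255,)*3))):
  n,l,st,c=cv2.connectedComponentsWithStats(m)
  for i in range(1,n):
    if st[i][4]>40: print(nm,st[i],np.round(c[i]+[240,190],1))
b=cv2.imread("pics/top0.png")[190:290,240:360]
d=cv2.absdiff(im,b).max(2)[:,:38]; print("left-tray change px",(d>40).sum())
print(proj("top",w2(P0,[tray(1,u,.062,0) for u in(.08,-.08)]+[tray(-1,u,.062,0) for u in(.08,-.08)])))
E
```

```text
t: 30.68
tcp_pos: [0.403, -0.0081, 0.1795]
tcp_rot: [2.492, 0.53, 1.239]
ft_force: [0.9, -0.1, -0.5]
gripper_width: 0.0227
gripper_force: 0.0
brass [ 66  15  16  19 144] [311.7 214.9]
brass [ 74  52  17  19 161] [320.1 251.7]
white [  0   0  10  30 197] [243.2 206.5]
white [45  0 15 23 87] [292.3 201.1]
white [ 76   0  23  72 419] [326.5 223.9]
white [112   1   8  16  89] [356.5 198.1]
white [64  2  6 16 53] [306.6 199.2]
white [ 16   6  23  80 428] [266.8 236.2]
white [ 34   9  19  73 295] [282.7 235.5]
white [71 36 14 18 97] [316.9 234.1]
white [  3  79   9  21 116] [247.3 280.1]
left-tray change px 553
[[255.14454824 198.61736892]
 [273.00619425 278.58783737]
 [320.4783315  183.03209506]
 [339.90071981 262.2425631 ]]
```

```bash
python3 -c "
from station import job
print(job.close_job())"
```

```text
the job is handed in; nothing more can be done
None
```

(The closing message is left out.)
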